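# Seat a watch on the inspection stand and hold the loupe in focus over it

## Task

Seat the grey holder with the dark-blue watch dial fully home on the two pegs of the inspection stand (either way round) and let go of it. Then pick up the loupe by its handle and finish while still holding it: lens level, centred over the blue dial, its middle at the height of the red mark on the stand's post, steady and touching nothing but the gripper. Do not knock the watch or the stand with the loupe, do not shift the red mark, and leave the other things on the bench where they are.

Things in the scene. Friction and masses are not known exactly. Their poses are not given: they have to be found in the camera images.
- stand: Inspection stand, fixed to the bench: aluminium plate 240 x 110 x 15 mm, origin at the centre of its underside on the bench; its x axis runs along its length, towards the post end, which is the far end. Two brass pegs, 9.5 mm across, rise 18 mm from the plate's top, standing on its long centre line 38 mm either side of point stand_seat. A steel post 10 mm across and 210 mm tall (above the bench) stands at x = +95 mm on the centre line, 140 mm from the seat.
- stand_seat (a point): Midway between the two pegs, on the plate's top face, 15 mm above the bench; axes as the stand's (pegs at x = +38 and -38 mm). A seated holder rests with the centre of its underside here.
- focus_mark (a point): Centre of the red collar on the stand's post: a flange 26 mm across and 6 mm thick, in the middle of a narrower 18 mm tall sleeve. This point, the middle of the flange, marks the focal height. The collar is held by friction and would slide on the post if pushed with more than about 5 N.
- blue_holder: Grey plastic watch holder with the dark-blue dial, loose, about 140 g: block 100 x 44 x 26 mm, origin at the centre of its underside, x along its 100 mm length, z up. Two upright through holes 13 mm across lie at x = +38 and -38 mm. A rose-gold watch case 39 mm across and 7 mm high is fixed on the middle of its top; the dial's face is 34 mm above the underside. It starts lying flat on the bench.
- blue_holder_mid (a point): Centre of the blue-dial holder's block, 13 mm above its underside; axes as the holder's. Grip across the 44 mm width (its y axis).
- blue_holder_dial (a point): Centre of the dark-blue dial's face, 34 mm above the holder's underside.
- white_holder: The other grey holder, same size and shape, with an ivory-white dial: a bystander. Origin at the centre of its underside, x along its length.
- loupe: Hand loupe, loose, about 90 g, lying flat on the bench: a black straight handle 100 x 16 x 20 mm (length x width x height) along its x axis with a round lens in a dark steel ring (56 mm across, 20 mm high, glass 46 mm across) at its +x end. Origin at the middle of the handle's underside; z up, along the lens's optical axis.
- loupe_grip (a point): Where to grip the loupe, close to its balance point: on the handle's centre line, 10 mm above its underside, 10 mm towards the lens from the handle's middle; axes as the loupe's. The handle is 16 mm wide (y) here.
- loupe_lens (a point): Centre of the lens, on its optical axis, 10 mm above the loupe's underside and 67 mm from loupe_grip along +x; axes as the loupe's. The lens is level when its z axis is upright.
- screwdriver: Small screwdriver with a yellow handle, 130 mm long, lying at the right: a bystander.
- jar: Amber glass jar with a black lid, 48 mm across, 55 mm tall, at the far left: a bystander. Origin under its centre.
- blower: Black rubber dust blower, a 52 mm bulb with an upright nozzle, 85 mm tall, at the left: a bystander. Origin under its centre.
- spacer0: One of three loose white plastic spacer rings, 40 mm across, 6 mm high, at the right: a bystander.
- spacer1: One of three loose white plastic spacer rings, 40 mm across, 6 mm high, at the right: a bystander.
- spacer2: One of three loose white plastic spacer rings, 40 mm across, 6 mm high, at the right: a bystander.

How it is judged:
By the outcome, as a careful person would: the job done as asked, in the order asked, and still so for the second after the job is handed in, while the arm keeps its last pose, push and grip.
It also fails if it takes over 67 s, if anything falls off the work surface, if the arm or the gripper's body presses on something with over 40 N, if the wrist force passes 120 N, or if a joint passes its speed limit or range.

## Robot

A 6-joint arm with a two-finger parallel gripper is mounted at the origin on the work surface. World frame = base frame: x ahead of the robot, y to its left, z up, the work surface at z = 0. Lengths are in mm, angles in rad, forces in N, time in s.
With the tool pointing down it reaches from about 275 to 1000 mm from the base axis. Payload 8.4 kg.
Tool frame: the origin (TCP) lies at the very end of the fingers, on their centre line; the grasp point (between the pads) lies 19 mm behind it; z points along the fingers, y is the direction in which the jaws open and shut (so a half turn about z gives the same grasp; the last joint's range is limited). The gripper opens to 85 mm and grips with 20 to 120 N. Pads are 22 mm wide; open, the fingers measure 114 mm over their backs; the gripper's body (76 mm by 85 mm) begins 54 mm behind the grasp point. The pads swing forward as they close: fully open they stand 13 mm farther back than shut.
Start: joints at [-1.199, 0.353, 1.633, -0, 1.155, -0.002], TCP at [228.221, -581.845, 231.281] pointing down, gripper open.
Joint ranges: [-2.63, 2.63], [-0.92, 2.1], [0.06, 2.66], [-1.3, 4.44], [0, 2.69], [-3.02, 3.02]. Speed limits (rad/s): [2.22, 2.22, 2.79, 3.14, 3.14, 3.14].

## Interface

Orientations are given as [roll, pitch, yaw] about the fixed x, y, z axes, in that order (R = Rz(yaw) Ry(pitch) Rx(roll)).
In Python, from rig import sense, grab_frame, sign_off, masks_of gives the robot as it stands. The module is installed in compiled form; this text tells all that it offers.
- The arm moves only by the shell command python3 -m inch 'ROWS' [FORCE]. ROWS is JSON, a list of rows, each an object of numbers: "gripper": the finger opening in m, from 0 to 0.0854; "tx", "ty", "tz": the shift along the tool's x, y, z in m; "spin": the turn about the tool's z in degrees. In form: [{"gripper": .., "tx": .., "ty": .., "tz": .., "spin": ..}, ...]. A call has exactly 8 rows; each row shifts and turns the commanded pose from where the row before left it, along the tool's axes as they then stand; what a row does not reach is not made up. A row lasts 1/10 s, in which the tool goes at most 50 mm and 8.59 degrees, less where a joint would pass 70% of its speed; a pose out of reach is approached as far as the arm can. A call is refused whole if a number of a shift passes 0.05 or a number of a turn 8.59, either way. A call with a gripper value outside its range is refused whole. The fingers move at their own pace and stop on an object; FORCE is the grip in N (left out, the last holds). Time passes only in rows, so rows that do not move let the fingers close, or fill a call up. It gives the time, the measured TCP pose, the force and the opening at its end, in the units of the state.
- sense(): the state, without advancing time (a new reading comes with each control period).
- grab_frame(name): name is "side" or "top"; returns a dict with "pixels" (384x512x3 uint8, red, green, blue), "K" (3x3 intrinsics, pixels), "k1" (the pictures are not rectified: a ray, as slopes to the right and down, at radius r is drawn at 1 + k1 r^2 times it, then the intrinsics apply), "extrinsics" (4x4, takes a point from camera to world coordinates). Camera axes: x right, y down, z forward; pixel columns grow to the right and rows downward; lengths in mm; the calibration is good to about 2 mm. A picture is of the moment at which its call begins. There is no depth.
- sign_off(): hands the job in, once; it reports no verdict.
Trained networks look in the newest picture that a camera, given by its name, has taken for a name from the list of things; names that differ only in an ending like _2 or _b are one class to them, and where a whole thing is asked for, a point or a joint stands for the part that bears it (a point fixed in the world has none). Each returns a list of dicts, best first, with "conf" (0 to 1); they miss things now and then, are a little off and sometimes report something else, mostly with a low value. They report only what shows in the picture. A call takes as long as a camera call.
- masks_of(camera, target): "pixels" (384x512 bool, what is visible of it) and "centre" ([row, column] in pixels, amid what is visible of it).
The state is a dict: "clock": time; "qpos": joint angles; "qvel": joint speeds; "joint_efforts": joint torques, N m; "eef_pos": TCP position; "tcp_rot": TCP orientation; "contact_force": force on the tool from outside, world axes, zero at the start; "wrist_torque": the same for the moment, N m; "opening": opening from 0.0 (shut) to 1.0 (fully open).
Only numpy, scipy, OpenCV 4.12 (cv2) and the standard library are available. Lean on these libraries where they do the work, as an engineer would, in place of code of your own. Each camera call takes 0.05 s, during which the arm holds its last target.

## Working session

There is one attempt and no reset: what is moved stays moved. The work goes in short steps, Python scripts to look and compute and a shell command to move; the robot and the scene stay as the last step left them, time stands still between calls to the robot, and variables do not carry over. Pictures are saved under pics/ and viewed, and the job is handed in when it is done.

```bash
mkdir -p pics; ls
python3 - <<'E'
from rig import *
import cv2
s=sense(); print(s)
for n in("side","top"):
    f=grab_frame(n); cv2.imwrite(f"pics/{n}0.png",f["pixels"][:,:,::-1]); print(n,f["K"],f["k1"],f["extrinsics"])
E
```

```text
pics
{'clock': 0.0, 'qpos': array([-1.19944275e+00,  3.53654511e-01,  1.63414759e+00, -8.80181139e-06,
        1.15521126e+00, -2.41216537e-03]), 'qvel': array([-1.90456385e-03, -1.44253312e-03, -7.72827757e-04,  1.56660271e-03,
        3.01088059e-05, -5.18742496e-04]), 'joint_efforts': array([ 2.19194560e-03, -6.05245185e+01, -3.42071700e+01,  9.30925148e-05,
        9.36485681e-03, -1.36434360e-05]), 'eef_pos': array([ 228.01544475, -581.39796332,  230.55195705]), 'tcp_rot': array([-3.14017193e+00,  4.62054497e-06,  3.73769302e-01]), 'contact_force': array([-0.23939513, -0.39135553,  0.91544219]), 'wrist_torque': array([-0.0246207 , -0.04030223, -0.02213587]), 'opening': 1.0012817553471072}
side [[402.33962621   0.         257.01085992]
 [  0.         402.33962621 190.14365795]
 [  0.           0.           1.        ]] 0.02727572964710802 [[-8.51010612e-01 -3.94292539e-01  3.46863565e-01  8.95149190e+01]
 [-5.25072900e-01  6.27658077e-01 -5.74755416e-01  7.71809122e+02]
 [ 8.91005407e-03 -6.71251616e-01 -7.41176011e-01  1.11367022e+03]
 [ 0.00000000e+00  0.00000000e+00  0.00000000e+00  1.00000000e+00]]
top [[496.94380358   0.         254.73159937]
 [  0.         496.94380358 196.37972914]
 [  0.           0.           1.        ]] -0.07426901274057941 [[ 1.82373009e-02 -9.90631116e-01  1.35341760e-01  3.20490847e+02]
 [-9.99803418e-01 -1.91221911e-02 -5.24096720e-03  5.99007612e+00]
 [ 7.77989619e-03 -1.35219573e-01 -9.90785113e-01  1.72982516e+03]
 [ 0.00000000e+00  0.00000000e+00  0.00000000e+00  1.00000000e+00]]
```

View pics/side0.png

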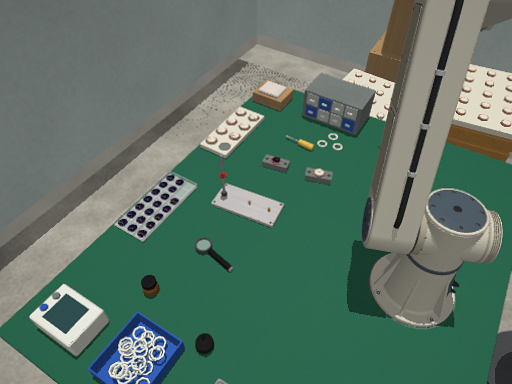

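View pics/top0.png

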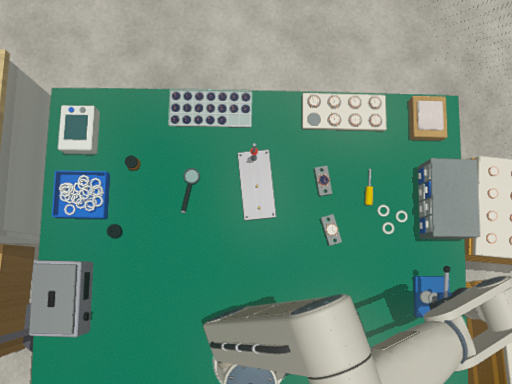

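```bash
cat > h.py <<'E'
import numpy as np,cv2
from rig import *
from scipy.optimize import least_squares
def proj(f,P):
    E=np.array(f["extrinsics"]);P=np.atleast_2d(P);c=(P-E[:3,3])@E[:3,:3]
    s=c[:,:2]/c[:,2:];r2=(s**2).sum(1,keepdims=True);s=s*(1+f["k1"]*r2);K=f["K"]
    return np.c_[s[:,0]*K[0,0]+K[0,2],s[:,1]*K[1,1]+K[1,2]]
def ray(f,uv):
    K=f["K"];d=np.array([(uv[0]-K[0,2])/K[0,0],(uv[1]-K[1,2])/K[1,1]]);s=d.copy()
    for _ in range(20): s=d/(1+f["k1"]*(s@s))
    E=np.array(f["extrinsics"]);return E[:3,3],E[:3,:3]@np.r_[s,1]
def unproj(f,uv,z):
    o,d=ray(f,uv);return o+d*(z-o[2])/d[2]
def tri(rs):
    A=np.zeros((3,3));b=np.zeros(3)
    for o,d in rs:
        d=d/np.linalg.norm(d);M=np.eye(3)-np.outer(d,d);A+=M;b+=M@o
    return np.linalg.solve(A,b)
E
python3 - <<'E'
from h import *
import pickle
D={}
for c in("top","side"):
    f=grab_frame(c);D[c]=f
    for t in("stand","blue_holder","white_holder","loupe","blue_holder_dial","loupe_lens","focus_mark","stand_seat","jar","blower"):
        m=masks_of(c,t);D[c,t]=m
        for x in m[:2]:
            ys,xs=np.nonzero(x["pixels"]);print(c,t,round(x["conf"],2),len(ys),np.round(x["centre"],1),"xy mean",xs.mean().round(2),ys.mean().round(2),xs.min(),xs.max(),ys.min(),ys.max())
pickle.dump(D,open("d.pkl","wb"))
f=D["top"];g=D["side"]
a=cv2.resize(f["pixels"][130:250,160:360],None,fx=4,fy=4,interpolation=cv2.INTER_CUBIC)
b=cv2.resize(g["pixels"][140:290,180:345],None,fx=4,fy=4,interpolation=cv2.INTER_CUBIC)
cv2.imwrite("pics/a.png",a[:,:,::-1]);cv2.imwrite("pics/b.png",b[:,:,::-1])
E
```

```text
top stand 0.72 2180 [184.3 256.5] xy mean 255.96 184.29 238 275 144 219
top stand 0.33 178 [192.4 368.9] xy mean 368.94 190.61 365 372 169 204
top blue_holder 0.91 389 [176.8 320.7] xy mean 322.75 181.1 315 331 166 195
top white_holder 0.55 434 [229.5 328.5] xy mean 330.54 229.39 320 341 214 244
top loupe 0.83 343 [177.1 188.7] xy mean 189.19 182.87 182 199 168 210
top blue_holder_dial 0.64 441 [183.3 321.6] xy mean 322.6 181.4 314 331 166 197
top blue_holder_dial 0.34 345 [179.6 188.5] xy mean 189.64 183.24 182 200 168 210
top loupe_lens 0.72 286 [180.1 187.5] xy mean 189.15 182.32 182 198 168 210
top loupe_lens 0.15 192 [191.4 369.6] xy mean 369.0 189.66 365 372 169 204
top stand_seat 0.83 2265 [186.  256.1] xy mean 255.95 183.93 238 275 144 219
top jar 0.68 189 [163.9 133.3] xy mean 132.48 162.15 125 140 155 169
top blower 0.5 205 [232.1 115. ] xy mean 114.2 231.05 106 122 224 238
top blower 0.19 187 [162.3 133.1] xy mean 132.43 162.49 125 140 155 170
side stand 0.66 1786 [202.6 246.4] xy mean 246.5 202.55 212 283 156 226
side blue_holder 0.72 284 [163.1 278. ] xy mean 276.55 163.31 264 289 156 171
side white_holder 0.6 334 [174.8 318.9] xy mean 318.8 175.96 305 332 168 184
side loupe 0.89 349 [248.2 203.9] xy mean 209.58 251.54 195 230 238 269
side blue_holder_dial 0.55 308 [165.4 276.8] xy mean 276.04 163.55 263 289 155 172
side loupe_lens 0.79 410 [253.6 208.2] xy mean 209.88 251.99 194 231 238 270
side focus_mark 0.41 1863 [204.3 243.7] xy mean 245.95 202.1 211 283 155 226
side stand_seat 0.75 1856 [204.  243.1] xy mean 246.55 202.85 211 283 157 227
side blower 0.53 311 [342.  202.5] xy mean 203.39 342.98 194 213 333 353
```

View pics/a.png

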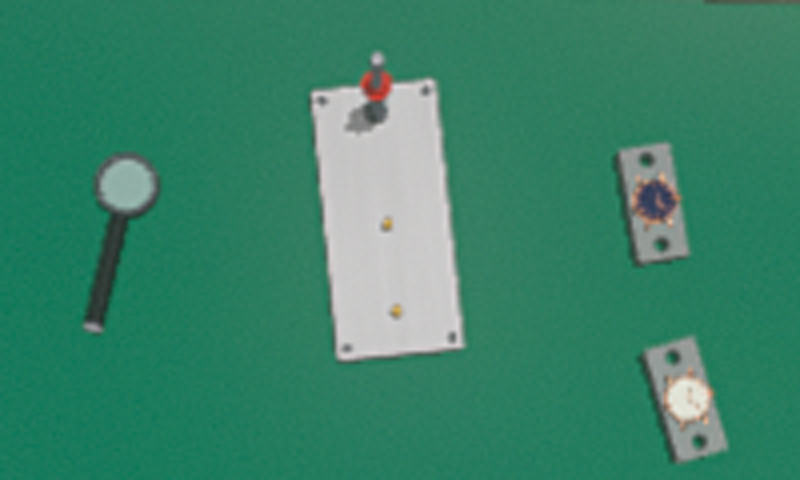

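View pics/b.png

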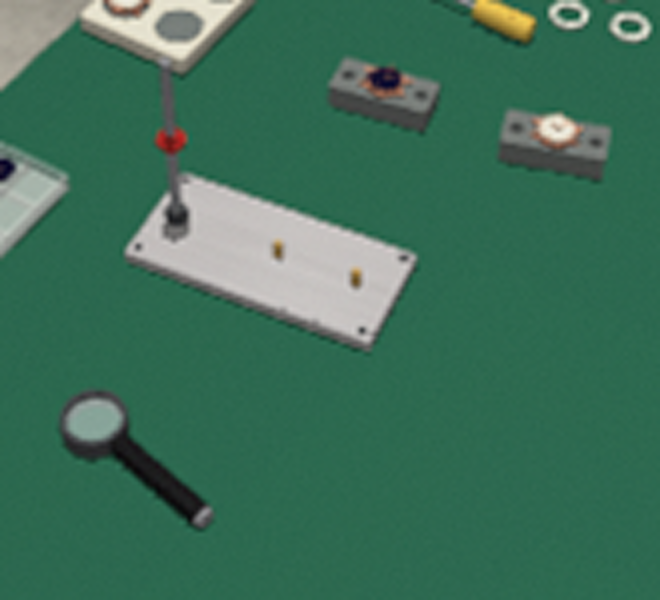

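```bash
cat >> h.py <<'E'
from scipy.optimize import minimize
def box(x0,x1,y0,y1,z0,z1): return np.array([[x,y,z] for x in(x0,x1) for y in(y0,y1) for z in(z0,z1)],float)
def cyl(x,y,r,z0,z1):
    a=np.linspace(0,2*np.pi,40,endpoint=False);return np.vstack([np.c_[x+r*np.cos(a),y+r*np.sin(a),0*a+z] for z in(z0,z1)])
PARTS={"holder":[box(-50,50,-22,22,0,26),cyl(0,0,19.5,26,33)],
"stand":[box(-120,120,-55,55,0,15)],
"loupe":[box(-50,50,-8,8,0,20),cyl(77,0,28,0,20)]}
def alpha(f):
    p=cv2.cvtColor(f["pixels"],cv2.COLOR_RGB2HSV).astype(float)
    q=f["pixels"].astype(float);e=(q[:,:,1]-np.minimum(q[:,:,0],q[:,:,2])-0)/np.maximum(q[:,:,1],25)
    return e
S=8
def render(f,parts,T,bb):
    x0,x1,y0,y1=bb;im=np.zeros(((y1-y0)*S,(x1-x0)*S),np.uint8)
    for P in parts:
        W=P@T[:3,:3].T+T[:3,3];uv=(proj(f,W)+.5-[x0,y0])*S-.5
        cv2.fillConvexPoly(im,cv2.convexHull(np.round(uv*16).astype(np.int32)),255,shift=4)
    return cv2.resize(im,(x1-x0,y1-y0),interpolation=cv2.INTER_AREA)/255.
def T4(x,y,z,yaw):
    c,s=np.cos(yaw),np.sin(yaw);T=np.eye(4);T[:2,:2]=[[c,-s],[s,c]];T[:3,3]=x,y,z;return T
def fit(fs,parts,p0,z=0,ebg=None,free_fix=None):
    data=[]
    for f in fs:
        T=T4(p0[0],p0[1],z,p0[2]);uv=proj(f,np.vstack(parts)@T[:3,:3].T+T[:3,3])
        x0,y0=np.floor(uv.min(0)-7).astype(int);x1,y1=np.ceil(uv.max(0)+7).astype(int)
        x0=max(x0,0);y0=max(y0,0)
        e=alpha(f)[y0:y1,x0:x1];data.append((f,(x0,x1,y0,y1),e))
    def cost(p):
        c=0
        for f,bb,e in data:
            r=render(f,parts,T4(p[0],p[1],z,p[2]/100),bb);w=np.ones(r.size)
            A=np.c_[r.ravel(),1-r.ravel()];sol,*_=np.linalg.lstsq(A,e.ravel(),rcond=None)
            c+=np.abs(A@sol-e.ravel()).sum()/abs(sol[1]-sol[0])
        return c
    p=np.array([p0[0],p0[1],p0[2]*100])
    for d in(8,2):
        o=minimize(cost,p,method="Nelder-Mead",options=dict(initial_simplex=[p]+[p+np.eye(3)[i]*d for i in range(3)],xatol=.02,fatol=.01));p=o.x
    return p[0],p[1],p[2]/100,o.fun
E
cat > m1.py <<'E'
from h import *
import pickle
D=pickle.load(open("d.pkl","rb"));t,s=D["top"],D["side"]
P=lambda x,y:unproj(t,(160+(x+.5)/4-.5,130+(y+.5)/4-.5),15)
a,b=P(387,224),P(396,311);print("pegs at z33",unproj(t,(160+387/4,186),33),unproj(t,(160+396/4,130+311/4),33))
c=P(388,220);y=np.arctan2(*(P(376,90)-P(400,355))[[1,0]])
h=P(655,203);yh=np.arctan2(*(P(647,160)-P(661,244))[[1,0]])
w=P(686,400);yw=np.arctan2(*(P(673,357)-P(699,441))[[1,0]])
l=P(109,270);yl=np.arctan2(*(P(127,185)-P(95,325))[[1,0]])
for n,m,p in(("stand","stand",(c[0],c[1],y)),("blue","holder",(h[0],h[1],yh)),("white","holder",(w[0],w[1],yw)),("loupe","loupe",(l[0],l[1],yl))):
    print(n,np.round(p,3))
    for fs in([t],[s],[t,s]): print("  ",np.round(fit(fs,PARTS[m],p),3))
E
python3 m1.py
```

```text
pegs at z33 [588.61529085  -9.3005013   33.        ] [513.13800522 -18.36841125  33.        ]
stand [ 5.96314e+02 -8.94000e+00  1.07000e-01]
   [ 5.98063e+02 -6.99500e+00  1.21000e-01  2.24552e+02]
   [ 6.02150e+02 -1.07440e+01  1.20000e-01  1.50956e+02]
   [ 6.00870e+02 -8.93900e+00  1.18000e-01  4.85528e+02]
blue [ 6.16028e+02 -2.42764e+02  1.63000e-01]
   [ 6.15893e+02 -2.40401e+02  1.79000e-01  8.77430e+01]
   [ 6.19321e+02 -2.42592e+02  1.75000e-01  5.90710e+01]
   [ 6.16562e+02 -2.40915e+02  1.74000e-01  1.71265e+02]
white [ 4.43677e+02 -2.69683e+02  3.02000e-01]
   [ 4.43681e+02 -2.68363e+02  3.04000e-01  8.29480e+01]
   [ 4.46995e+02 -2.70398e+02  3.02000e-01  4.82180e+01]
   [ 4.45577e+02 -2.68684e+02  2.97000e-01  1.58023e+02]
loupe [ 5.47556e+02  2.33195e+02 -1.87000e-01]
   [ 5.48622e+02  2.35770e+02 -1.93000e-01  1.72534e+02]
   [ 5.51400e+02  2.33663e+02 -2.06000e-01  1.62790e+02]
   [ 5.49589e+02  2.35349e+02 -1.94000e-01  3.59225e+02]
```

```bash
cat > m2.py <<'E'
from h import *
import pickle
D=pickle.load(open("d.pkl","rb"));t,s=D["top"],D["side"]
def cen(f,fn,bb):
    x0,x1,y0,y1=bb;q=f["pixels"][y0:y1,x0:x1].astype(float);w=np.clip(fn(q),0,None)
    Y,X=np.mgrid[y0:y1,x0:x1];return np.array([(w*X).sum(),(w*Y).sum()])/w.sum(),w
red=lambda q:(q[:,:,0]-np.maximum(q[:,:,1],q[:,:,2])-40)
a,_=cen(t,red,(246,262,143,160));b,_=cen(s,red,(215,232,165,183))
o=tri([ray(t,a),ray(s,b)]);print("red",a,b,o,"reproj",proj(t,o),proj(s,o))
br=lambda q:(q[:,:,0]-q[:,:,2]-30)
for A,B in (((250,263,180,192),(244,256,195,210)),((252,266,201,214),(263,275,203,217))):
    a,_=cen(t,br,A);b,_=cen(s,br,B);o=tri([ray(t,a),ray(s,b)]);print("peg",a,b,o,"reproj err",proj(t,o)-a,proj(s,o)-b,"top@26",unproj(t,a,26)[:2],"side@26",unproj(s,b,26)[:2])
E
python3 m2.py
```

```text
red [254.01194185 151.41069574] [222.46885617 174.68459796] [691.8138864    3.14706006 120.11048926] reproj [[253.85342628 151.06022304]] [[222.83075427 174.76405256]]
peg [256.5059761  185.47410359] [249.05263158 201.30364372] [591.61164912  -8.13735453  30.29846152] reproj err [[-0.0857363  -0.21367582]] [[0.22008728 0.04686788]] top@26 [591.55237163  -8.48398948] side@26 [594.3843992  -11.00106662]
peg [258.7037037  207.21481481] [268.53412463 208.34421365] [516.30201212 -16.95019973  30.47368954] reproj err [[-0.11189281 -0.30348258]] [[0.3123086  0.06589223]] top@26 [515.77111212 -17.41479594] side@26 [519.14432555 -19.88376012]
```

```bash
python3 -m inch '[{"gripper":0.0854,"tx":0.0,"ty":0.0,"tz":0.0,"spin":8},{"gripper":0.0854,"tx":0.05,"ty":0,"tz":0,"spin":3.3},{"gripper":0.0854,"tx":0.05,"ty":0,"tz":0,"spin":0},{"gripper":0.0854,"tx":0.05,"ty":-0.05,"tz":0,"spin":0},{"gripper":0.0854,"tx":0.05,"ty":-0.05,"tz":0,"spin":0},{"gripper":0.0854,"tx":0.05,"ty":-0.05,"tz":0,"spin":0},{"gripper":0.0854,"tx":0.05,"ty":-0.05,"tz":0,"spin":0},{"gripper":0.0854,"tx":0.0,"ty":0,"tz":0,"spin":0}]'
```

```text
clock: 2.0
eef_pos: [443.3, -392.8, 231.4]
tcp_rot: [-3.14, -0.001, 0.181]
contact_force: [-0.5, -1.0, -0.6]
opening: 1.002
```

```bash
python3 -m inch '[{"gripper":0.0854,"tx":0.03,"ty":-0.018,"tz":0.01,"spin":0},{"gripper":0.0854,"tx":0.03,"ty":-0.018,"tz":0.01,"spin":0},{"gripper":0.0854,"tx":0.03,"ty":-0.018,"tz":0.02,"spin":0},{"gripper":0.0854,"tx":0.03,"ty":-0.018,"tz":0.02,"spin":0},{"gripper":0.0854,"tx":0.03,"ty":-0.018,"tz":0.02,"spin":0},{"gripper":0.0854,"tx":0.03,"ty":-0.018,"tz":0.02,"spin":0},{"gripper":0.0854,"tx":0.019,"ty":-0.0095,"tz":0.02,"spin":0},{"gripper":0.0854,"tx":0.0,"ty":0,"tz":0.0,"spin":0}]'
```

```text
clock: 2.8
eef_pos: [616.0, -244.7, 108.2]
tcp_rot: [-3.139, 0.003, 0.179]
contact_force: [0.1, 0.4, -0.3]
opening: 0.999
```

Run:
```python
from h import *
f=grab_frame("top");g=grab_frame("side");s=sense();print(s["eef_pos"],s["tcp_rot"])
for n,q in(("t",f),("s",g)):
    u=proj(q,s["eef_pos"])[0];print(u);x,y=int(u[0])-40,int(u[1])-30
    cv2.imwrite(f"pics/c_{n}.png",cv2.resize(q["pixels"][y:y+75,x:x+85],None,fx=8,fy=8,interpolation=cv2.INTER_CUBIC)[:,:,::-1])
```

```text
[ 615.37323005 -246.82934601  110.7849394 ] [-3.14121616e+00  1.29840458e-03  1.77464350e-01]
[328.76291717 175.77010183]
[277.89660379 143.92802769]
```

View pics/c_s.png

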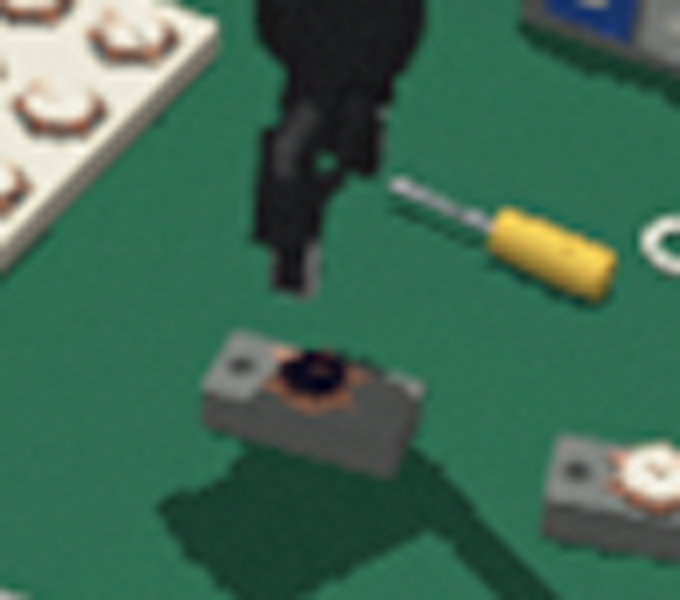

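View pics/c_t.png

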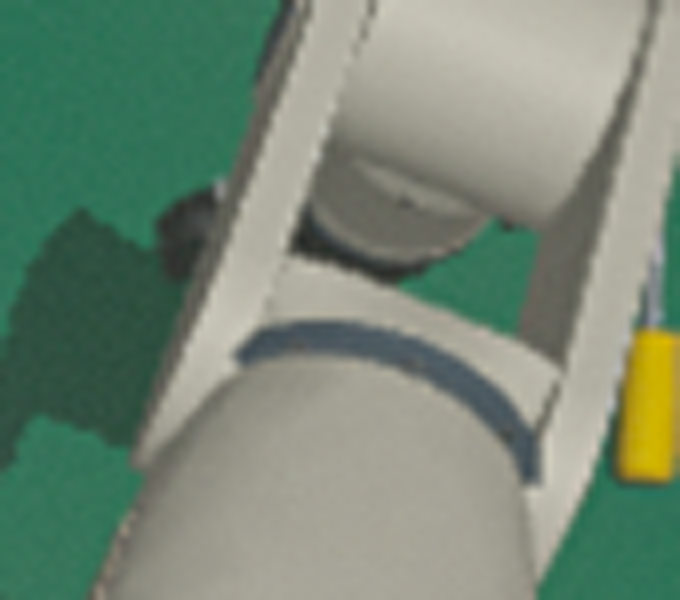

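Run:
```python
from h import *
L=[]
for i in range(5):
    g=grab_frame("side");s=sense();L.append(np.r_[s["eef_pos"],s["tcp_rot"]])
L=np.array(L);print(L.mean(0),L.std(0));p=L.mean(0);y=p[5];R=np.array([[np.cos(y),np.sin(y),0],[np.sin(y),-np.cos(y),0],[0,0,-1]]).T
q=g["pixels"].copy()
pts=[]
for sg in(-1,1):
  for x in(-11,11):
    for w in(43,57):
      pts.append(R@np.array([x,sg*w,-13])+p[:3])
uv=proj(g,np.array(pts));print(uv.round(1))
x,y=237,113
im=cv2.resize(q[y:y+75,x:x+85],None,fx=8,fy=8,interpolation=cv2.INTER_CUBIC)
for u in uv: cv2.circle(im,(int((u[0]-x+.5)*8),int((u[1]-y+.5)*8)),3,(255,255,0),-1)
cv2.imwrite("pics/c_s2.png",im[:,:,::-1])
```

```text
[ 6.15508276e+02 -2.47747751e+02  1.12139308e+02  3.14091583e+00
 -6.78258890e-04  1.75800775e-01] [5.21911594e-02 1.77529154e-01 3.03491126e-01 2.40098521e-04
 5.10272109e-04 4.09736978e-04]
[[277.1 148.8]
 [275.8 151.2]
 [271.4 147.3]
 [270.1 149.7]
 [284.7 134.7]
 [285.9 132.4]
 [279.2 133.2]
 [280.5 131. ]]
```

View pics/c_s2.png

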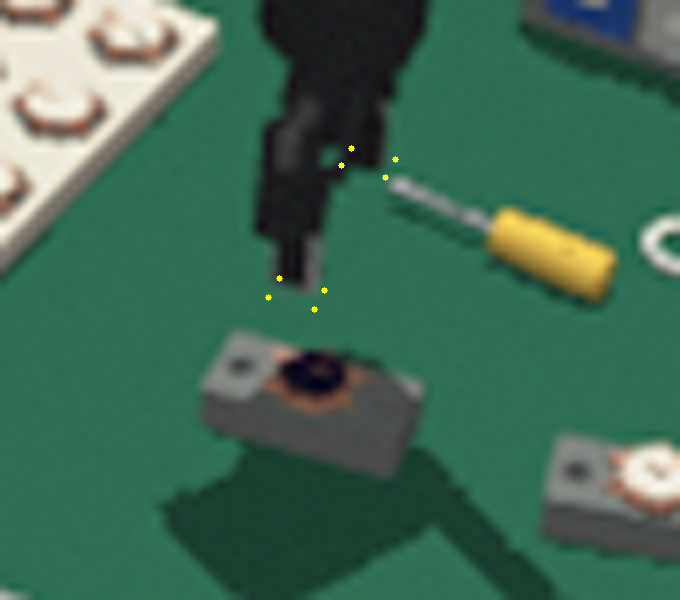

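```bash
python3 -m inch '[{"gripper":0.0854,"tx":0.003,"ty":-0.006,"tz":0.02,"spin":0},{"gripper":0.0854,"tx":0.0,"ty":0,"tz":0.03,"spin":0},{"gripper":0.0854,"tx":0.0,"ty":0,"tz":0.03,"spin":0},{"gripper":0.0854,"tx":0,"ty":0,"tz":0.022,"spin":0},{"gripper":0.0854,"tx":0,"ty":0,"tz":0.005,"spin":0},{"gripper":0.0854,"tx":0,"ty":0,"tz":0,"spin":0},{"gripper":0.0854,"tx":0,"ty":0,"tz":0,"spin":0},{"gripper":0.0854,"tx":0,"ty":0,"tz":0,"spin":0}]'
```

```text
clock: 3.95
eef_pos: [618.6, -240.9, 5.9]
tcp_rot: [3.14, -0.002, 0.176]
contact_force: [-0.6, 0.0, 1.1]
opening: 1.002
```

```bash
cat > look.py <<'E'
from h import *
import sys
n,x,y,w,hh,k=sys.argv[1],*map(int,sys.argv[2:7])
g=grab_frame(n);s=sense();print(s["clock"],s["eef_pos"].round(1),s["tcp_rot"].round(4),s["contact_force"].round(1),round(s["opening"],3))
import time
cv2.imwrite("pics/"+sys.argv[7],cv2.resize(g["pixels"][y:y+hh,x:x+w],None,fx=k,fy=k,interpolation=cv2.INTER_CUBIC)[:,:,::-1])
np.save("last_"+n+".npy",g,allow_pickle=True)
E
python3 look.py side 237 113 85 75 8 d1.png
```

```text
4.0 [ 618.5 -240.8    5.8] [ 3.1404e+00 -2.0000e-03  1.7650e-01] [ 0.2 -0.3  0.3] 1.001
```

View pics/d1.png

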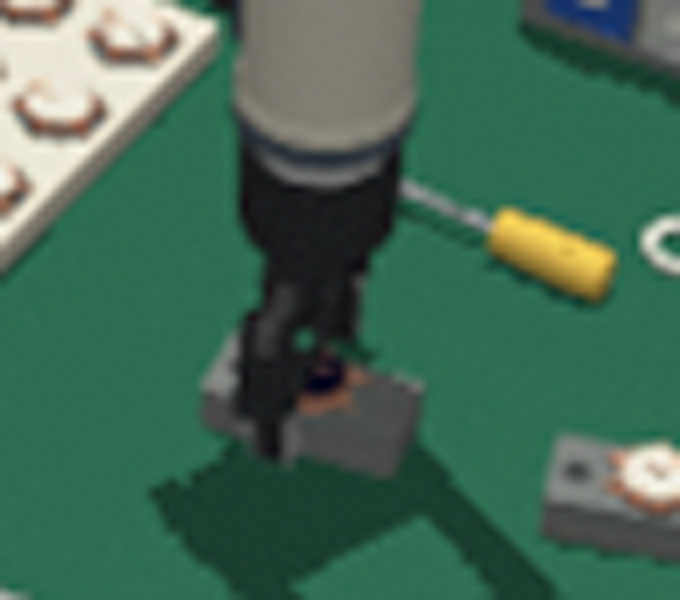

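```bash
python3 -m inch '[{"gripper":0.0854,"tx":-0.001,"ty":0,"tz":0.003,"spin":0},{"gripper":0.05,"tx":0.0,"ty":0,"tz":0,"spin":0},{"gripper":0.03,"tx":0.0,"ty":0,"tz":0,"spin":0},{"gripper":0.03,"tx":0,"ty":0,"tz":0,"spin":0},{"gripper":0.03,"tx":0,"ty":0,"tz":0,"spin":0},{"gripper":0.03,"tx":0,"ty":0,"tz":0,"spin":0},{"gripper":0.03,"tx":0,"ty":0,"tz":0,"spin":0},{"gripper":0.03,"tx":0,"ty":0,"tz":0,"spin":0}]' 50
```

```text
clock: 4.8
eef_pos: [617.0, -240.7, 1.6]
tcp_rot: [3.141, -0.001, 0.177]
contact_force: [0.2, 0.1, 4.4]
opening: 0.506
```

```bash
python3 look.py side 237 113 85 75 8 d2.png
```

```text
4.85 [ 617.  -240.7    1.7] [ 3.1411e+00 -6.0000e-04  1.7660e-01] [-1. -0.  6.] 0.505
```

View pics/d2.png

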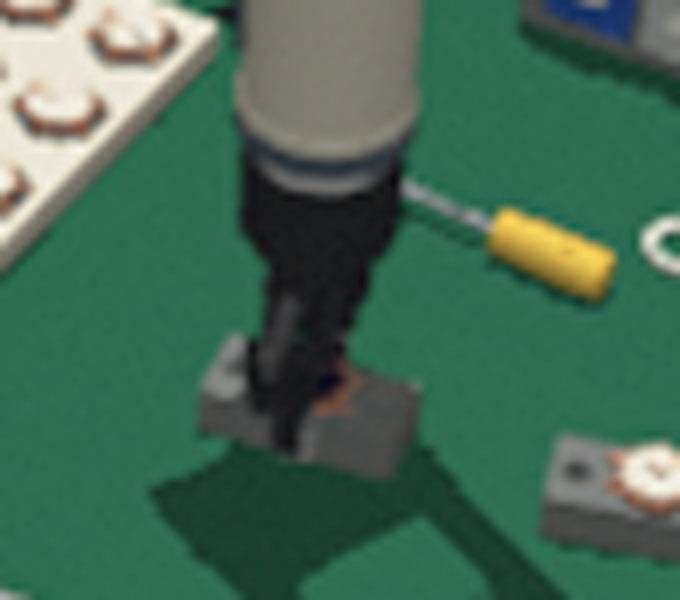

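```bash
python3 -m inch '[{"gripper":0.03,"tx":0,"ty":0,"tz":-0.03,"spin":0},{"gripper":0.03,"tx":0.0,"ty":0,"tz":-0.03,"spin":0},{"gripper":0.03,"tx":0.0,"ty":-0.02,"tz":-0.02,"spin":0},{"gripper":0.03,"tx":-0.005,"ty":-0.03,"tz":0,"spin":0},{"gripper":0.03,"tx":-0.005,"ty":-0.03,"tz":0,"spin":0},{"gripper":0.03,"tx":-0.005,"ty":-0.03,"tz":0,"spin":0},{"gripper":0.03,"tx":0,"ty":-0.03,"tz":0,"spin":0},{"gripper":0.03,"tx":0,"ty":-0.03,"tz":0,"spin":0}]' 50 && python3 -m inch '[{"gripper":0.03,"tx":-0.0064,"ty":-0.03,"tz":0,"spin":0},{"gripper":0.03,"tx":0.0,"ty":-0.0247,"tz":0,"spin":0},{"gripper":0.03,"tx":0.0,"ty":-0.01,"tz":0,"spin":0},{"gripper":0.03,"tx":0,"ty":0,"tz":0,"spin":3.3},{"gripper":0.03,"tx":0,"ty":0,"tz":0,"spin":0},{"gripper":0.03,"tx":0,"ty":0,"tz":0,"spin":0},{"gripper":0.03,"tx":0,"ty":0,"tz":0,"spin":0},{"gripper":0.03,"tx":0,"ty":0,"tz":0,"spin":0}]'
```

```text
clock: 5.65
eef_pos: [570.8, -74.5, 80.7]
tcp_rot: [-3.141, 0.001, 0.176]
contact_force: [0.6, 0.2, -1.8]
opening: 0.504
clock: 6.45
eef_pos: [554.4, -13.6, 81.2]
tcp_rot: [-3.142, 0.0, 0.119]
contact_force: [0.2, 0.2, -2.2]
opening: 0.504
```

```bash
python3 look.py side 200 140 100 90 8 e1.png;python3 look.py top 215 140 80 90 8 e2.png
```

```text
6.5 [554.4 -13.6  81.2] [3.1416 0.     0.119 ] [ 0.4  0.3 -1.3] 0.501
6.55 [554.4 -13.5  81.2] [-3.1416e+00  1.0000e-04  1.1890e-01] [-0.4  0.2 -2.3] 0.503
```

View pics/e1.png

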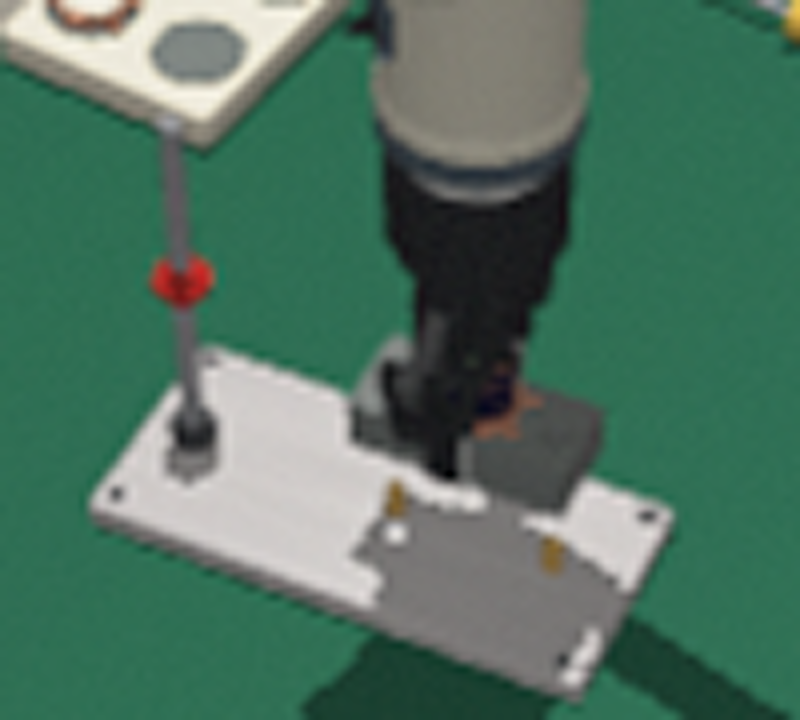

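View pics/e2.png

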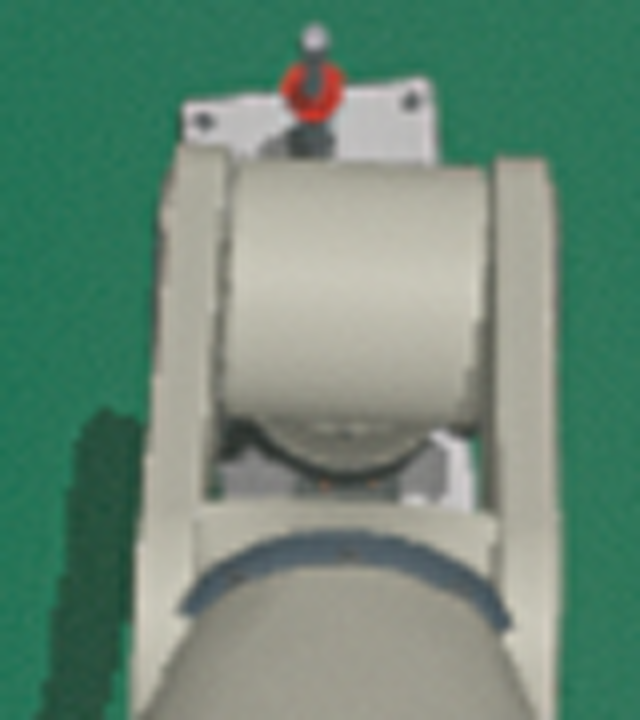

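```bash
cat > ov.py <<'E'
from h import *
import sys
hx,hy,hz,yaw=map(float,sys.argv[1:5]);out=sys.argv[5]
g=np.load("last_side.npy",allow_pickle=True).item();x,y,w,h,k=200,140,100,90,8
im=cv2.resize(g["pixels"][y:y+h,x:x+w],None,fx=k,fy=k,interpolation=cv2.INTER_CUBIC)
def line(P,T,c):
    uv=proj(g,P@T[:3,:3].T+T[:3,3]);uv=((uv-[x,y]+.5)*k-.5)
    cv2.polylines(im,[np.round(uv*16).astype(np.int32)],True,c,1,cv2.LINE_AA,4)
def circ(cx,cy,r,z):
    a=np.linspace(0,2*np.pi,40);return np.c_[cx+r*np.cos(a),cy+r*np.sin(a),0*a+z]
def rect(a,b,z): return np.array([[-a,-b,z],[a,-b,z],[a,b,z],[-a,b,z]],float)
T=T4(hx,hy,hz,yaw);Y=(255,255,0)
for z in(0,26): line(rect(50,22,z),T,Y)
for s in(-38,38): line(circ(s,0,6.5,26),T,Y)
line(circ(0,0,17,34),T,Y)
S=T4(602.15,-10.74,0,.12);C=(0,0,255)
for z in(0,15): line(rect(120,55,z),S,C)
for s in(-83,-7):
    for z in(15,33): line(circ(s,0,4.75,z),S,C)
line(circ(95,0,5,210),S,C)
cv2.imwrite(out,im[:,:,::-1])
E
python3 ov.py 557.1 -15.8 79.5 .119 pics/f1.png
```

```text
(no output)
```

View pics/f1.png

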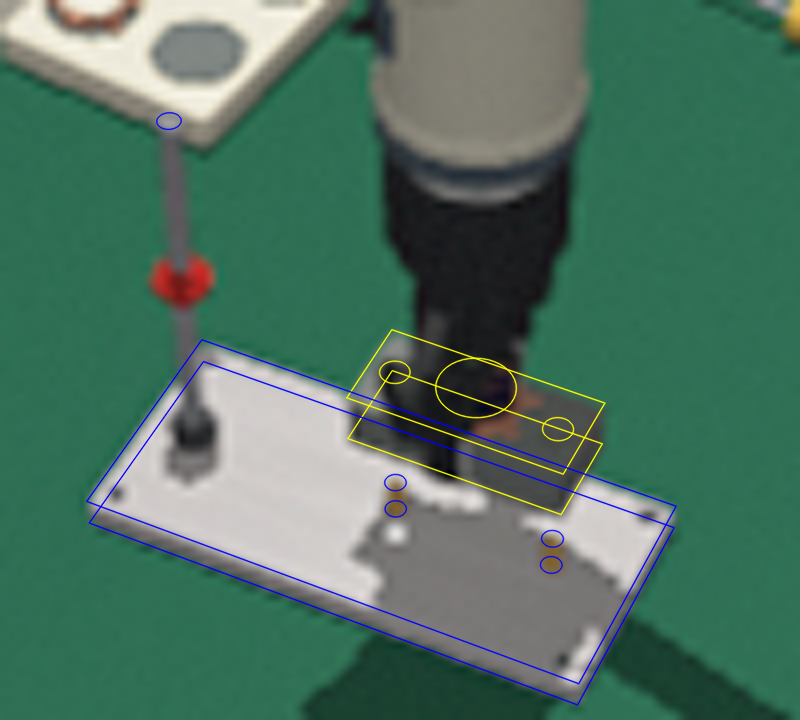

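```bash
cat > m3.py <<'E'
from h import *
import pickle
D=pickle.load(open("d.pkl","rb"));t,s=D["top"],D["side"]
parts=PARTS["stand"]+[cyl(95,0,5,15,210),cyl(95,0,9,111,129),cyl(95,0,13,117,123)]
for fs,p in(([t],(598,-7,.12)),([s],(601,-9,.12))):
    r=fit(fs,parts,p);print(np.round(r,3),"seat",r[0]-45*np.cos(r[2]),r[1]-45*np.sin(r[2]))
E
python3 m3.py
```

```text
[ 5.98035e+02 -7.20100e+00  1.20000e-01  1.93548e+02] seat 553.3582032028401 -12.583501321051832
[ 6.022190e+02 -1.079100e+01  1.190000e-01  1.135204e+03] seat 557.5392068564847 -16.14652587869739
```

```bash
python3 -m inch '[{"gripper":0.03,"tx":0,"ty":0,"tz":0.02,"spin":0},{"gripper":0.03,"tx":0.0,"ty":0,"tz":0.018,"spin":0},{"gripper":0.03,"tx":0.0,"ty":0,"tz":0.006,"spin":0},{"gripper":0.03,"tx":0,"ty":0,"tz":0.002,"spin":0},{"gripper":0.03,"tx":0,"ty":0,"tz":0,"spin":0},{"gripper":0.03,"tx":0,"ty":0,"tz":0.001,"spin":0},{"gripper":0.03,"tx":0,"ty":0,"tz":0.001,"spin":0},{"gripper":0.03,"tx":0,"ty":0,"tz":0,"spin":0}]'; python3 look.py side 200 140 100 90 8 g1.png;  python3 ov.py 557.1 -15.8 31.5 .119 pics/g2.png
```

```text
clock: 7.35
eef_pos: [554.6, -13.2, 33.6]
tcp_rot: [3.142, -0.001, 0.119]
contact_force: [-1.2, -0.2, -0.8]
opening: 0.505
7.4 [554.5 -13.3  33.6] [ 3.1415e+00 -5.0000e-04  1.1900e-01] [ 0.4  0.9 -2.9] 0.505
```

View pics/g1.png

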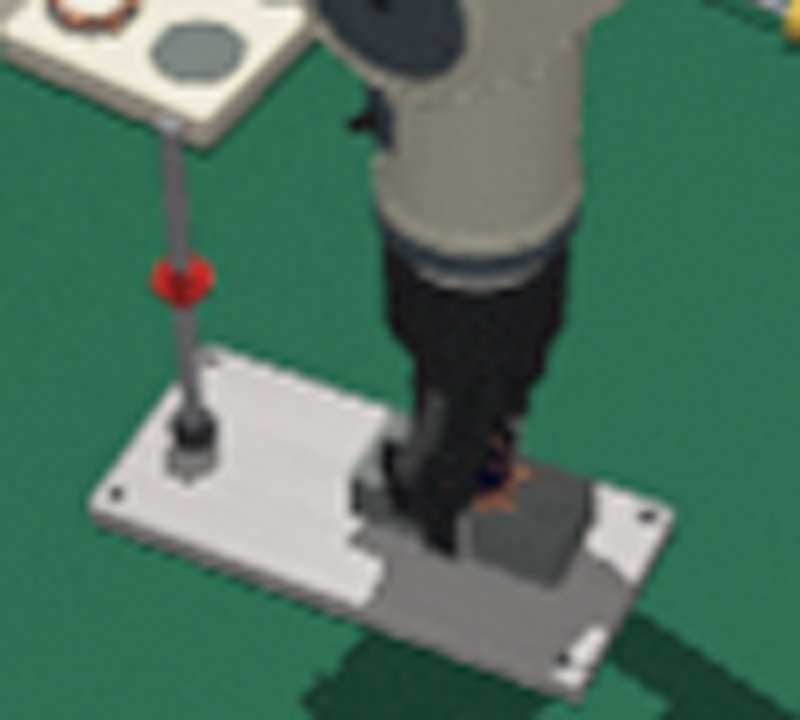

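View pics/g2.png

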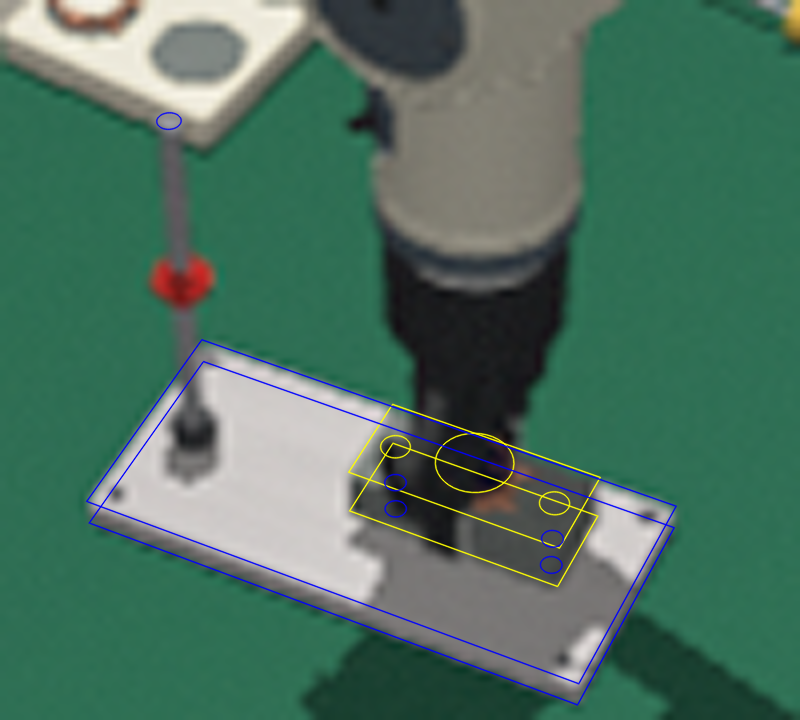

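```bash
python3 -m inch '[{"gripper":0.03,"tx":0,"ty":0,"tz":0.001,"spin":0},{"gripper":0.03,"tx":0.0,"ty":0,"tz":0.001,"spin":0},{"gripper":0.03,"tx":0.0,"ty":0,"tz":0.001,"spin":0},{"gripper":0.03,"tx":0,"ty":0,"tz":0,"spin":0},{"gripper":0.03,"tx":0,"ty":0,"tz":0,"spin":0},{"gripper":0.03,"tx":0,"ty":0,"tz":0,"spin":0},{"gripper":0.03,"tx":0,"ty":0,"tz":0,"spin":0},{"gripper":0.03,"tx":0,"ty":0,"tz":0,"spin":0}]';python3 -c "
from rig import *
print(sense()['contact_force'],sense()['wrist_torque'])"
```

```text
clock: 8.2
eef_pos: [555.0, -13.6, 30.4]
tcp_rot: [3.141, -0.001, 0.119]
contact_force: [2.4, -4.4, -0.2]
opening: 0.505
[ 2.43746774 -4.39278705 -0.17505321] [-0.85481427 -0.49257316 -0.04196411]
```

```bash
python3 -m inch '[{"gripper":0.03,"tx":0.0005,"ty":0.0009,"tz":0,"spin":0},{"gripper":0.03,"tx":0.0,"ty":0,"tz":0.001,"spin":0},{"gripper":0.03,"tx":0.0,"ty":0,"tz":0.001,"spin":0},{"gripper":0.03,"tx":0,"ty":0,"tz":0.001,"spin":0},{"gripper":0.03,"tx":0,"ty":0,"tz":0,"spin":0},{"gripper":0.03,"tx":0,"ty":0,"tz":0,"spin":0},{"gripper":0.03,"tx":0,"ty":0,"tz":0,"spin":0},{"gripper":0.03,"tx":0,"ty":0,"tz":0,"spin":0}]';python3 -c "
from rig import *
print(sense()['contact_force'],sense()['wrist_torque'])"
```

```text
clock: 9.0
eef_pos: [554.8, -14.0, 27.2]
tcp_rot: [-3.141, 0.0, 0.119]
contact_force: [0.4, -1.1, -3.2]
opening: 0.501
[ 0.43971577 -1.07536543 -3.1921978 ] [-0.13462089 -0.12493385  0.02405899]
```

```bash
python3 -m inch '[{"gripper":0.03,"tx":0,"ty":0.0004,"tz":0.002,"spin":0},{"gripper":0.03,"tx":0.0,"ty":0,"tz":0.002,"spin":0},{"gripper":0.03,"tx":0.0,"ty":0,"tz":0.002,"spin":0},{"gripper":0.03,"tx":0,"ty":0,"tz":0.002,"spin":0},{"gripper":0.03,"tx":0,"ty":0,"tz":0,"spin":0},{"gripper":0.03,"tx":0,"ty":0,"tz":0,"spin":0},{"gripper":0.03,"tx":0,"ty":0,"tz":0,"spin":0},{"gripper":0.03,"tx":0,"ty":0,"tz":0,"spin":0}]';python3 -c "
from rig import *
print(sense()['contact_force'],sense()['wrist_torque'])"
```

```text
clock: 9.8
eef_pos: [555.1, -14.5, 19.4]
tcp_rot: [3.142, -0.0, 0.119]
contact_force: [0.3, 0.5, -1.3]
opening: 0.505
[ 0.3231196   0.46661515 -1.34824361] [-0.00135318  0.00059245  0.02330934]
```

```bash
python3 -m inch '[{"gripper":0.03,"tx":0,"ty":0,"tz":0.001,"spin":0},{"gripper":0.03,"tx":0.0,"ty":0,"tz":0.001,"spin":0},{"gripper":0.03,"tx":0.0,"ty":0,"tz":0.001,"spin":0},{"gripper":0.03,"tx":0,"ty":0,"tz":0.0005,"spin":0},{"gripper":0.03,"tx":0,"ty":0,"tz":0,"spin":0},{"gripper":0.03,"tx":0,"ty":0,"tz":0,"spin":0},{"gripper":0.03,"tx":0,"ty":0,"tz":0,"spin":0},{"gripper":0.03,"tx":0,"ty":0,"tz":0,"spin":0}]';python3 -c "
from rig import *
print(sense()['contact_force'],sense()['wrist_torque'])"
```

```text
clock: 10.6
eef_pos: [555.0, -14.4, 16.6]
tcp_rot: [3.142, -0.0, 0.119]
contact_force: [-4.3, 0.1, 9.9]
opening: 0.505
[-4.26894354  0.09550643  9.92261784] [-0.05373562  0.61000458  0.00579402]
```

```bash
python3 -m inch '[{"gripper":0.05,"tx":0,"ty":0,"tz":0,"spin":0},{"gripper":0.07,"tx":0.0,"ty":0,"tz":0,"spin":0},{"gripper":0.0854,"tx":0.0,"ty":0,"tz":0,"spin":0},{"gripper":0.0854,"tx":0,"ty":0,"tz":0,"spin":0},{"gripper":0.0854,"tx":0,"ty":0,"tz":0,"spin":0},{"gripper":0.0854,"tx":0,"ty":0,"tz":0,"spin":0},{"gripper":0.0854,"tx":0,"ty":0,"tz":-0.02,"spin":0},{"gripper":0.0854,"tx":0,"ty":0,"tz":-0.03,"spin":0}]';
python3 -m inch '[{"gripper":0.0854,"tx":0,"ty":0,"tz":-0.03,"spin":0},{"gripper":0.0854,"tx":0.0,"ty":0,"tz":-0.03,"spin":0},{"gripper":0.0854,"tx":0.0,"ty":-0.03,"tz":-0.01,"spin":8},{"gripper":0.0854,"tx":0,"ty":-0.03,"tz":0,"spin":8},{"gripper":0.0854,"tx":0,"ty":-0.03,"tz":0,"spin":2},{"gripper":0.0854,"tx":0,"ty":-0.03,"tz":0,"spin":0},{"gripper":0.0854,"tx":0,"ty":-0.03,"tz":0,"spin":0},{"gripper":0.0854,"tx":0,"ty":-0.03,"tz":0,"spin":0}]'
python3 look.py side 200 140 100 90 8 i1.png
```

```text
clock: 11.4
eef_pos: [553.5, -14.4, 64.8]
tcp_rot: [-3.141, 0.004, 0.119]
contact_force: [0.3, 0.8, 0.3]
opening: 0.999
clock: 12.2
eef_pos: [574.3, 164.5, 135.8]
tcp_rot: [3.142, -0.0, -0.195]
contact_force: [0.4, -0.5, -0.1]
opening: 1.0
12.25 [575.5 168.3 136.1] [-3.1391e+00 -1.3000e-03 -1.9450e-01] [0.8 3.2 0.8] 1.003
```

View pics/i1.png

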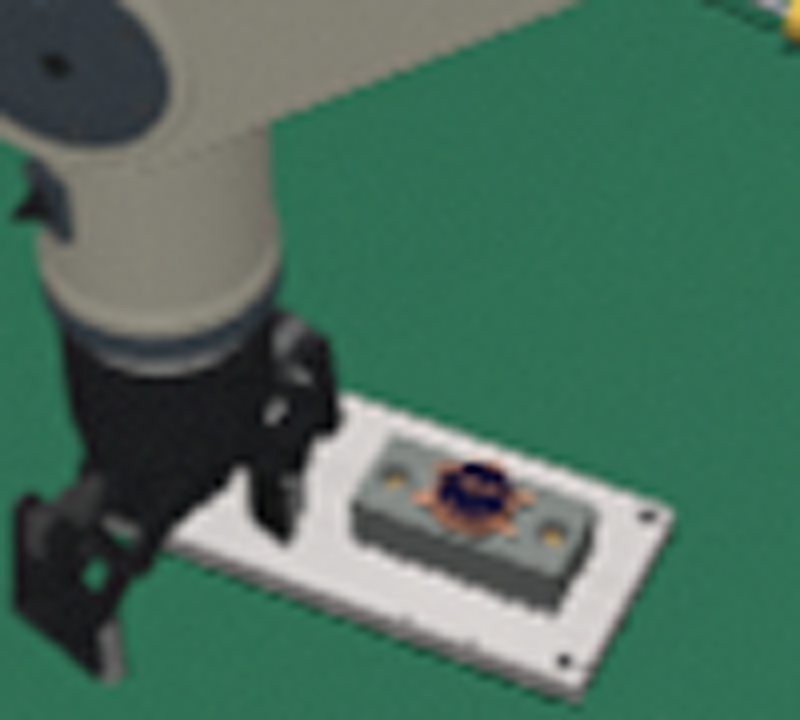

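```bash
python3 -m inch '[{"gripper":0.0854,"tx":-0.014,"ty":-0.03,"tz":0,"spin":0},{"gripper":0.0854,"tx":-0.014,"ty":-0.03,"tz":0,"spin":0},{"gripper":0.0854,"tx":0.0,"ty":0,"tz":0.03,"spin":0},{"gripper":0.0854,"tx":0,"ty":0,"tz":0.03,"spin":0},{"gripper":0.0854,"tx":0,"ty":0,"tz":0,"spin":0},{"gripper":0.0854,"tx":0,"ty":0,"tz":0,"spin":0},{"gripper":0.0854,"tx":0,"ty":0,"tz":0,"spin":0},{"gripper":0.0854,"tx":0,"ty":0,"tz":0,"spin":0}]'
python3 look.py side 155 185 100 100 7 j1.png;python3 look.py top 160 140 80 100 7 j2.png
```

```text
clock: 13.05
eef_pos: [559.5, 227.7, 77.4]
tcp_rot: [-3.14, -0.002, -0.196]
contact_force: [0.5, -0.3, -0.7]
opening: 0.998
13.1 [559.4 227.7  77.2] [-3.1404e+00 -1.8000e-03 -1.9560e-01] [-0.8  0.2  0.8] 1.0
13.15 [559.2 227.6  77. ] [-3.1406e+00 -1.6000e-03 -1.9550e-01] [ 0.3 -0.4  0.2] 1.003
```

View pics/j1.png

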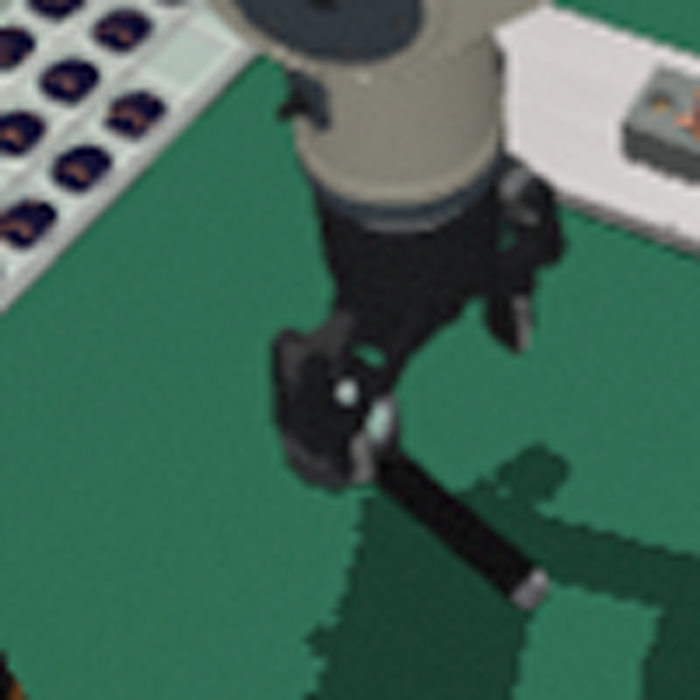

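View pics/j2.png

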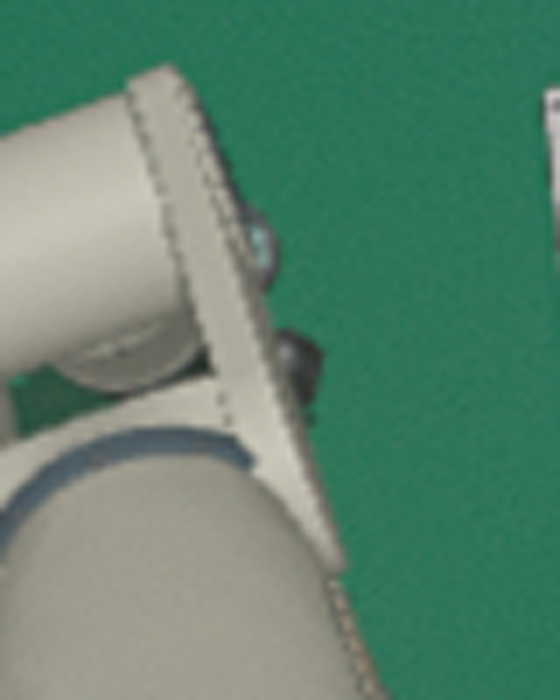

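```bash
python3 -m inch '[{"gripper":0.0854,"tx":0,"ty":-0.005,"tz":0.02,"spin":0},{"gripper":0.0854,"tx":0,"ty":0,"tz":0.025,"spin":0},{"gripper":0.0854,"tx":0.0,"ty":0,"tz":0.018,"spin":0},{"gripper":0.0854,"tx":0,"ty":0,"tz":0.008,"spin":0},{"gripper":0.0854,"tx":0,"ty":0,"tz":0,"spin":0},{"gripper":0.0854,"tx":0,"ty":0,"tz":0,"spin":0},{"gripper":0.0854,"tx":0,"ty":0,"tz":0,"spin":0},{"gripper":0.0854,"tx":0,"ty":0,"tz":0,"spin":0}]'
python3 look.py side 155 185 100 100 7 k1.png
```

```text
clock: 13.95
eef_pos: [560.1, 232.7, 5.8]
tcp_rot: [-3.141, -0.001, -0.195]
contact_force: [0.3, -0.1, -1.3]
opening: 1.001
14.0 [559.9 232.6   5.6] [-3.1409e+00 -1.1000e-03 -1.9520e-01] [ 0.1  0.3 -0.3] 1.003
```

View pics/k1.png

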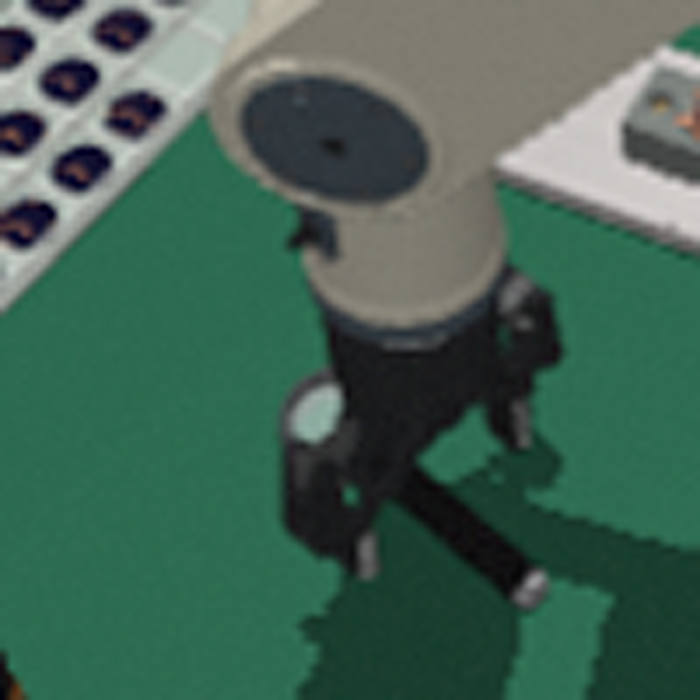

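```bash
python3 -m inch '[{"gripper":0.0854,"tx":0,"ty":0,"tz":0.002,"spin":0},{"gripper":0.04,"tx":0,"ty":0,"tz":0,"spin":0},{"gripper":0.02,"tx":0.0,"ty":0,"tz":0,"spin":0},{"gripper":0.005,"tx":0,"ty":0,"tz":0,"spin":0},{"gripper":0.005,"tx":0,"ty":0,"tz":0,"spin":0},{"gripper":0.005,"tx":0,"ty":0,"tz":0,"spin":0},{"gripper":0.005,"tx":0,"ty":0,"tz":0,"spin":0},{"gripper":0.005,"tx":0,"ty":0,"tz":0,"spin":0}]' 50
python3 look.py side 155 185 100 100 7 k2.png
```

```text
clock: 14.8
eef_pos: [559.6, 232.5, 3.0]
tcp_rot: [-3.141, -0.0, -0.195]
contact_force: [0.3, -0.3, 2.4]
opening: 0.173
14.85 [559.6 232.5   3. ] [-3.1414e+00 -3.0000e-04 -1.9520e-01] [ 0.3 -0.2  2.7] 0.176
```

View pics/k2.png

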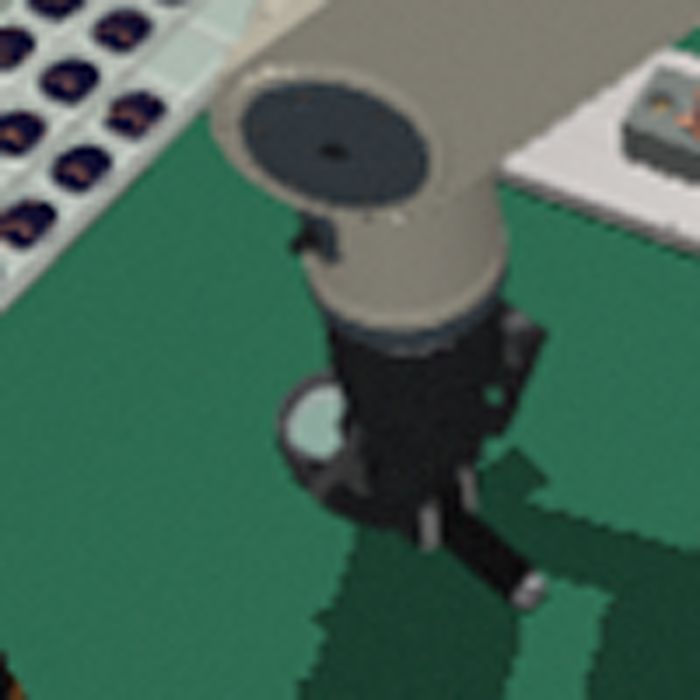

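```bash
cat > m4.py <<'E'
from h import *
import pickle
D=pickle.load(open("d.pkl","rb"));t,s=D["top"],D["side"]
ims=[]
for f,bb,st in((t,(240,268,138,166),(598.04,-7.2)),(s,(208,236,160,188),(601.6,-9.9))):
    x0,x1,y0,y1=bb;q=f["pixels"][y0:y1,x0:x1].astype(float)
    w=np.clip((q[:,:,0]-np.maximum(q[:,:,1],q[:,:,2]))/130,0,1)
    P=np.array([st[0]+95*np.cos(.12),st[1]+95*np.sin(.12)])
    for parts,n in(([cyl(0,0,13,-3,3)],"flange"),([cyl(0,0,13,-3,3),cyl(0,0,7.5,-9,9)],"both")):
        def cost(p):
            r=render(f,parts,T4(P[0]+p[1],P[1]+p[2],p[0],0),bb);k=(r*w).sum()/(r*r).sum();return ((w-k*r)**2).sum()
        def c1(p): return cost([p[0],0,0])
        zs=np.arange(108,132,.5);c=[c1([z]) for z in zs];print(n,zs[np.argmin(c)],min(c))
    ims.append(cv2.resize(f["pixels"][y0:y1,x0:x1],None,fx=14,fy=14,interpolation=cv2.INTER_NEAREST))
cv2.imwrite("pics/red.png",np.hstack(ims)[:,:,::-1])
E
python3 m4.py
```

```text
flange 118.0 4.913890172377546
both 118.0 4.913890172377546
flange 118.0 3.3667880051541363
both 117.5 3.4023681605809237
```

View pics/red.png

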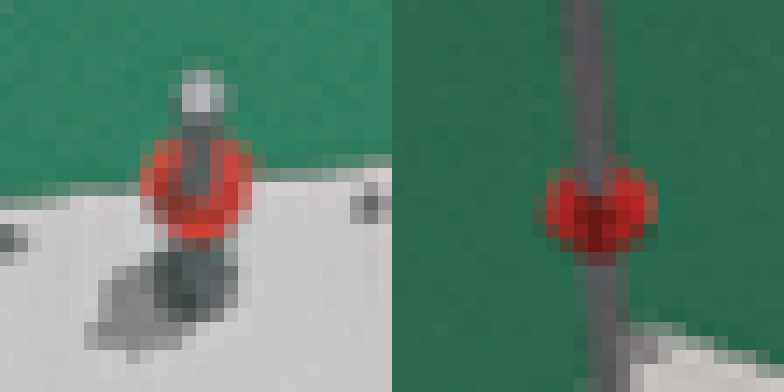

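```bash
cat > m5.py <<'E'
from h import *
import pickle
D=pickle.load(open("d.pkl","rb"));t,s=D["top"],D["side"]
for f,bb,st,cm in((t,(240,268,138,166),(598.04,-7.2),254.1),(s,(208,236,160,188),(601.6,-9.9),222.4)):
    x0,x1,y0,y1=bb;q=f["pixels"][y0:y1,x0:x1].astype(float)
    w=np.clip((q[:,:,0]-np.maximum(q[:,:,1],q[:,:,2]))/110,0,1)
    m=(np.abs(np.arange(x0,x1)-cm)>1.9)[None,:]*np.ones((y1-y0,1))
    P=np.array([st[0]+95*np.cos(.12),st[1]+95*np.sin(.12)])
    for r0 in(12.5,13,13.5):
        zs=np.arange(108,132,.5);c=[]
        for z in zs:
            r=render(f,[cyl(0,0,r0,-3,3)],T4(P[0],P[1],z,0),bb);k=(m*r*w).sum()/(m*r*r).sum();c.append((m*(w-k*r)**2).sum())
        print(r0,zs[np.argmin(c)],min(c))
    print("post top pred",proj(f,[P[0],P[1],210]),proj(f,[P[0],P[1],15]))
E
python3 m5.py
```

```text
12.5 120.5 1.1626078238801696
13 121.5 1.4577599027167554
13.5 120.5 2.0112561434373433
post top pred [[253.70250452 144.4216102 ]] [[253.38506502 157.6302273 ]]
12.5 118.5 0.9032717500583565
13 118.5 1.300109784491048
13.5 119.0 1.7962264150290812
post top pred [[220.61274276 154.84270136]] [[223.72922453 194.22334691]]
```

```bash
python3 -m inch '[{"gripper":0.005,"tx":0,"ty":0,"tz":-0.005,"spin":0},{"gripper":0.005,"tx":0,"ty":0,"tz":-0.015,"spin":0},{"gripper":0.005,"tx":0.0,"ty":0,"tz":-0.02,"spin":0},{"gripper":0.005,"tx":0,"ty":0,"tz":-0.02,"spin":0},{"gripper":0.005,"tx":0,"ty":0,"tz":-0.02,"spin":0},{"gripper":0.005,"tx":0,"ty":0,"tz":-0.02,"spin":0},{"gripper":0.005,"tx":0,"ty":0,"tz":-0.0085,"spin":0},{"gripper":0.005,"tx":0,"ty":0,"tz":0,"spin":0}]' 50
python3 look.py side 155 185 100 100 7 l1.png
```

```text
clock: 15.65
eef_pos: [560.3, 232.8, 113.1]
tcp_rot: [-3.14, -0.002, -0.195]
contact_force: [0.3, 0.2, -1.2]
opening: 0.169
15.7 [559.6 232.5 111.9] [-3.1409e+00 -1.0000e-03 -1.9510e-01] [ 0.8  0.3 -0.7] 0.17
```

View pics/l1.png

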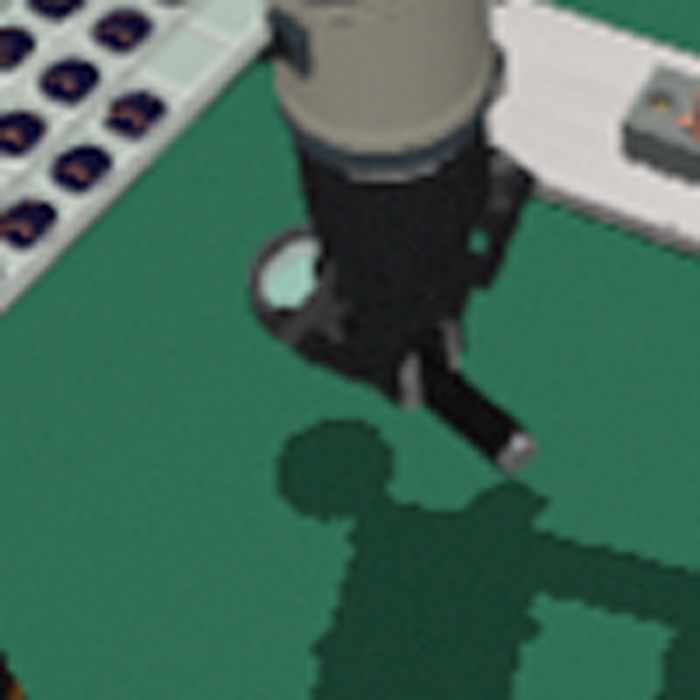

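```bash
cat > ovl.py <<'E'
from h import *
import sys
# tcpx tcpy under yaw, crop x y w h k, out, pitchdeg
a=list(map(float,sys.argv[1:5]));x,y,w,h,k=map(int,sys.argv[5:10]);out=sys.argv[10];cam=sys.argv[11] if len(sys.argv)>11 else "side"
b=(1.8,-1.2) if cam=="side" else (-1.7,1.5)
g=np.load(f"last_{cam}.npy",allow_pickle=True).item()
im=cv2.resize(g["pixels"][y:y+h,x:x+w],None,fx=k,fy=k,interpolation=cv2.INTER_CUBIC)
T=T4(a[0]+b[0]-10*np.cos(a[3]),a[1]+b[1]-10*np.sin(a[3]),a[2],a[3])
def line(P,c):
    uv=proj(g,P@T[:3,:3].T+T[:3,3]);uv=((uv-[x,y]+.5)*k-.5)
    cv2.polylines(im,[np.round(uv*16).astype(np.int32)],True,c,1,cv2.LINE_AA,4)
def circ(cx,cy,r,z):
    t=np.linspace(0,2*np.pi,40);return np.c_[cx+r*np.cos(t),cy+r*np.sin(t),0*t+z]
def rect(z): return np.array([[-50,-8,z],[50,-8,z],[50,8,z],[-50,8,z]],float)
for z in(0,20): line(rect(z),(255,255,0));line(circ(77,0,28,z),(255,255,0))
line(circ(77,0,23,20),(255,0,0))
cv2.imwrite(out,im[:,:,::-1])
E
python3 ovl.py 559.6 232.5 108.9 -.195 155 185 100 100 7 pics/l2.png
```

```text
(no output)
```

View pics/l2.png

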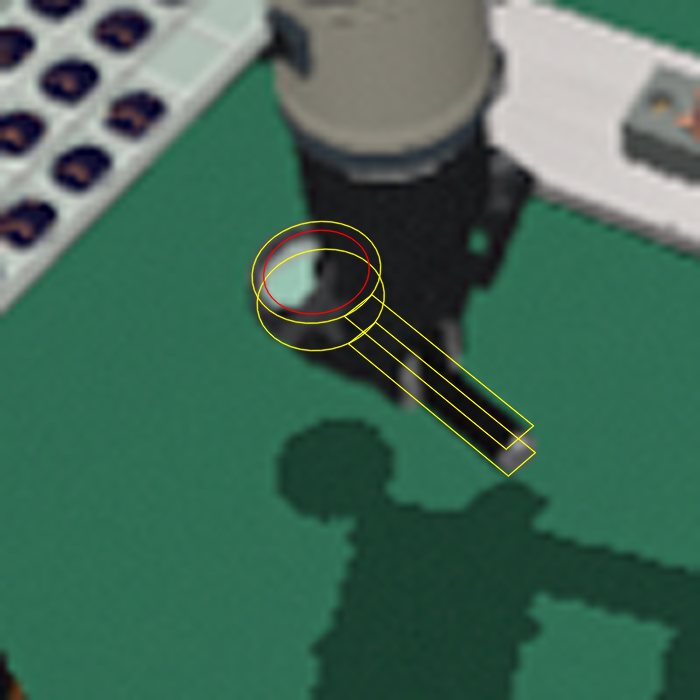

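```bash
python3 -m inch '[{"gripper":0.005,"tx":0,"ty":0.01,"tz":0,"spin":0},{"gripper":0.005,"tx":-0.004,"ty":0.02,"tz":0,"spin":0},{"gripper":0.005,"tx":-0.004,"ty":0.025,"tz":0,"spin":0},{"gripper":0.005,"tx":-0.004,"ty":0.025,"tz":0,"spin":0},{"gripper":0.005,"tx":-0.004,"ty":0.025,"tz":0,"spin":0},{"gripper":0.005,"tx":-0.004,"ty":0.025,"tz":0,"spin":0},{"gripper":0.005,"tx":-0.0034,"ty":0.025,"tz":0,"spin":0},{"gripper":0.005,"tx":0,"ty":0.025,"tz":0,"spin":0}]' 50
python3 -m inch '[{"gripper":0.005,"tx":0,"ty":0.025,"tz":0,"spin":0},{"gripper":0.005,"tx":0,"ty":0.02,"tz":0,"spin":0},{"gripper":0.005,"tx":0,"ty":0.012,"tz":0,"spin":0},{"gripper":0.005,"tx":0,"ty":0.006,"tz":0,"spin":0},{"gripper":0.005,"tx":0,"ty":0,"tz":0,"spin":0},{"gripper":0.005,"tx":0,"ty":0,"tz":0,"spin":0},{"gripper":0.005,"tx":0,"ty":0,"tz":0,"spin":0},{"gripper":0.005,"tx":0,"ty":0,"tz":0,"spin":0}]' 50
python3 look.py top 215 130 80 100 6 n2.png;python3 look.py side 200 130 100 100 7 n1.png
```

```text
clock: 16.5
eef_pos: [499.6, 58.9, 110.1]
tcp_rot: [3.141, 0.003, -0.195]
contact_force: [0.8, -0.2, -0.8]
opening: 0.175
clock: 17.3
eef_pos: [489.5, -0.8, 111.3]
tcp_rot: [-3.142, -0.0, -0.194]
contact_force: [0.5, 0.9, -0.6]
opening: 0.17
17.35 [489.4  -0.9 111.3] [-3.1415 -0.     -0.1944] [ 0.1 -0.3 -0.5] 0.173
17.4 [489.4  -1.  111.3] [-3.1415 -0.     -0.1945] [-0.1  0.5 -0.6] 0.171
```

View pics/n1.png

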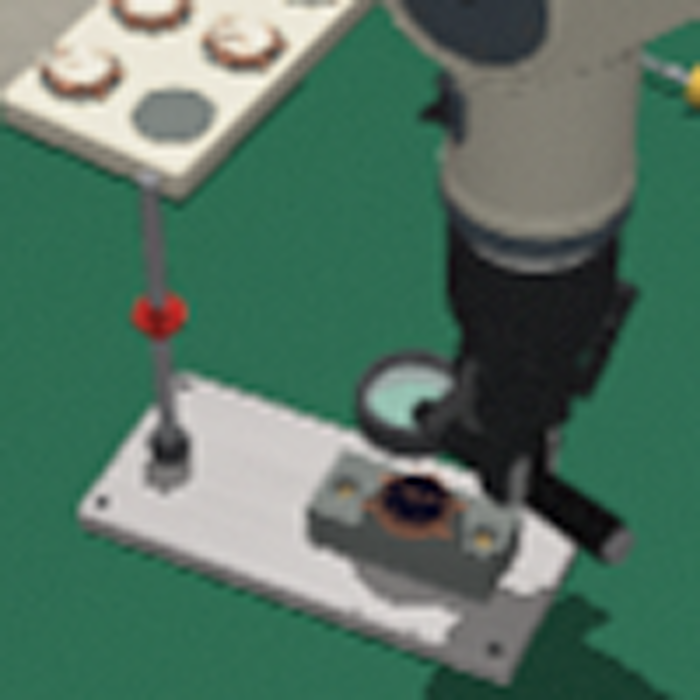

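View pics/n2.png

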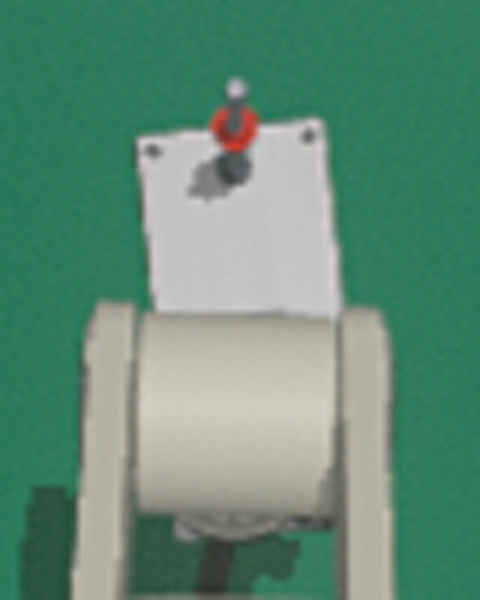

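```bash
python3 ovl.py 489.4 -1 108.3 -.1945 200 130 100 100 7 pics/n3.png
python3 - <<'E'
from h import *
g=np.load("last_side.npy",allow_pickle=True).item()
x0,x1,y0,y1=250,268,193,208
q=g["pixels"][y0:y1,x0:x1].astype(float)
w=np.clip(110-q.max(2),0,60)*(q[:,:,2]>q[:,:,0]+5)
Y,X=np.mgrid[y0:y1,x0:x1];u=np.array([(w*X).sum(),(w*Y).sum()])/w.sum();print(u,unproj(g,u,49))
print("holder fit?")
E
```

```text
[259.8305504  199.67470625] [555.82206643 -20.79484213  49.        ]
holder fit?
```

View pics/n3.png

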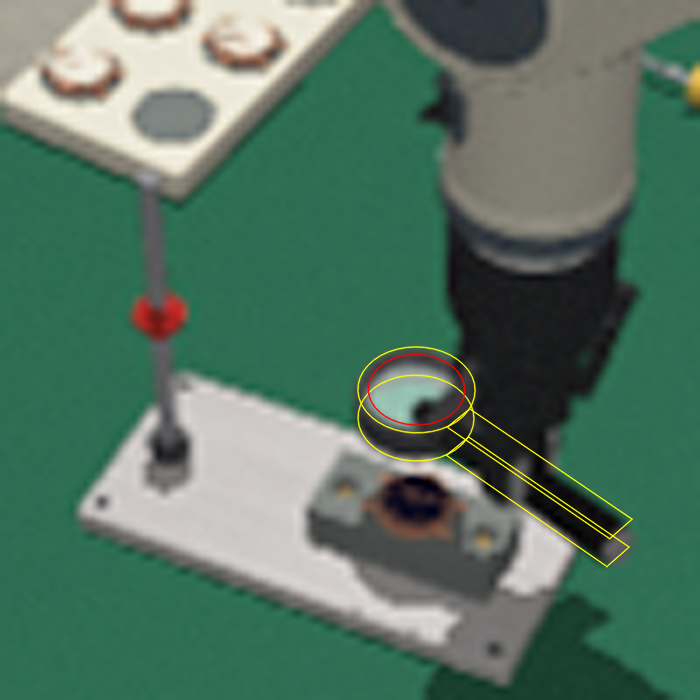

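Run:
```python
from h import *
g=np.load("last_side.npy",allow_pickle=True).item()
print(unproj(g,(258.9,200.9),49), proj(g,[557,-15.5,49]))
x,y,w,h,k=232,172,56,48,14
im=cv2.resize(g["pixels"][y:y+h,x:x+w],None,fx=k,fy=k,interpolation=cv2.INTER_NEAREST)
def line(P,c):
    uv=((proj(g,P)-[x,y]+.5)*k-.5);cv2.polylines(im,[np.round(uv*16).astype(np.int32)],True,c,1,cv2.LINE_AA,4)
def circ(cx,cy,r,z):
    t=np.linspace(0,2*np.pi,40);return np.c_[cx+r*np.cos(t),cy+r*np.sin(t),0*t+z]
B=np.array([557,-15.5])
line(circ(*B,17,49),(255,255,0))
T=T4(*B,15,.119)
for z in(0,26): line(np.array([[-50,-22,z],[50,-22,z],[50,22,z],[-50,22,z]],float)@T[:3,:3].T+T[:3,3],(255,255,0))
L=np.array([489.4,-1])+67*np.array([np.cos(-.1945),np.sin(-.1945)])+[1.8,-1.2];print(L)
for z in(108.3,128.3): line(circ(*L,28,z),(255,0,0))
cv2.imwrite("pics/o1.png",im[:,:,::-1])
```

```text
[555.6301672  -14.25471565  49.        ] [[258.75168105 200.51202738]]
[556.93667682 -15.14949112]
```

View pics/o1.png

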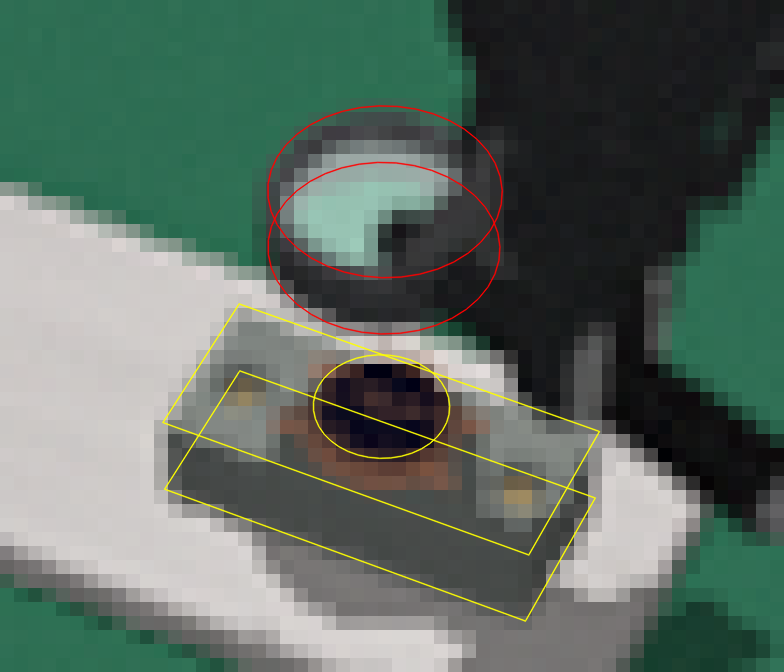

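Run:
```python
from h import *
import pickle
g=pickle.load(open("d.pkl","rb"))["side"]
x,y,w,h,k=186,230,52,46,15
im=cv2.resize(g["pixels"][y:y+h,x:x+w],None,fx=k,fy=k,interpolation=cv2.INTER_NEAREST)
def line(P,c):
    uv=((proj(g,P)-[x,y]+.5)*k-.5);cv2.polylines(im,[np.round(uv*16).astype(np.int32)],True,c,1,cv2.LINE_AA,4)
def circ(cx,cy,r,z):
    t=np.linspace(0,2*np.pi,40);return np.c_[cx+r*np.cos(t),cy+r*np.sin(t),0*t+z]
T=T4(559.6+1.8-10*np.cos(.195),232.5-1.2+10*np.sin(.195),0,-.195)
for z in(0,20):
  line(circ(77,0,28,z)@T[:3,:3].T+T[:3,3],(255,0,0))
  line(np.array([[-50,-8,z],[50,-8,z],[50,8,z],[-50,8,z]],float)@T[:3,:3].T+T[:3,3],(255,255,0))
cv2.imwrite("pics/o2.png",im[:,:,::-1])
```

```text
(no output)
```

View pics/o2.png

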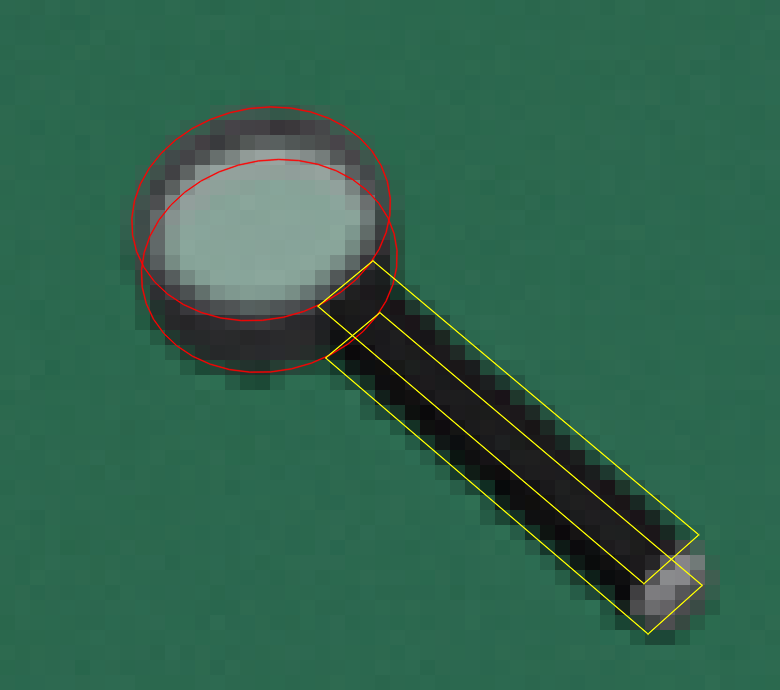

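```bash
cat > m6.py <<'E'
from h import *
import pickle
g0=pickle.load(open("d.pkl","rb"))["side"]
def raw(png):
    im=cv2.imread(png)[:,:,::-1];f=dict(g0);p=np.zeros((384,512,3),np.uint8);p[185:285,155:255]=im[3::7,3::7];f["pixels"]=p;return f
A=raw("pics/k2.png");B=raw("pics/l1.png")
from scipy.spatial.transform import Rotation as Ro
def T(x,y,z,yaw,pit=0,rol=0):
    # pose of point at grip; loupe origin -10 along x, grip height 10
    M=np.eye(4);M[:3,:3]=Ro.from_euler("ZYX",[yaw,-pit,rol]).as_matrix();M[:3,3]=np.array([x,y,z+10])+M[:3,:3]@[-10,0,-10];return M
def soft(f,shadow=True):
    q=f["pixels"].astype(float);e=(q[:,:,1]-np.minimum(q[:,:,0],q[:,:,2]))/np.maximum(q[:,:,1],25);return e
def cost(f,M,polys):
    bb=(155,255,185,285);r=render(f,PARTS["loupe"],M,bb);e=soft(f)[185:285,155:255]
    c=0;n=0
    for po in polys:
        m=np.zeros(r.shape,np.uint8);cv2.fillPoly(m,[np.array(po,np.int32)//7],1);m=m>0
        # inside glass is greenish; treat interior saturated: bg .6 obj .15
        ee=np.clip((BG-e)/(BG-OB),0,1);ee=ee.copy()
        fill=GL[id(f)];ee[fill]=1
        c+=np.abs(r-ee)[m].sum()
    return c
BG=np.median(soft(A)[200:284,160:175]);print("bg",BG);OB=.1
def glass(po):
    m=np.zeros((100,100),np.uint8);cv2.fillPoly(m,[np.array(po,np.int32)//7],1);return m>0
GL={id(A):glass([(290,400),(340,390),(340,455),(300,450)]),id(B):glass([(262,260),(310,240),(320,290),(290,310),(265,300)])}
# polygons (zoomed px) free of the gripper
PA=[[(240,340),(320,340),(335,400),(335,530),(240,530)],[(470,570),(530,530),(600,540),(600,640),(480,640)]]
PB=[[(210,200),(300,200),(318,240),(310,370),(210,370)],[(450,430),(470,380),(600,380),(600,500),(450,500)]]
def opt(fn,p,d):
    p=np.array(p,float)
    for k in(1,.4):
        o=minimize(fn,p,method="Nelder-Mead",options=dict(initial_simplex=[p]+[p+np.eye(len(p))[i]*d[i]*k for i in range(len(p))],xatol=.01,fatol=.01,maxiter=600));p=o.x
    return p,o.fun
a,c=opt(lambda p:cost(A,T(p[0],p[1],0,p[2]/50),PA),(561.4,231.3,-.195*50),(3,3,2));print("bench",a[:2],a[2]/50,c)
b,c=opt(lambda p:cost(B,T(a[0],a[1],108.9+p[0],a[2]/50,p[1]/50,0),PB),(0,0),(3,3));print("air dz,pitchdeg",b[0],np.degrees(b[1]/50),c)
for rl in(-.06,-.03,.03,.06):
    b2,c=opt(lambda p:cost(B,T(a[0],a[1],108.9+p[0],a[2]/50,p[1]/50,rl),PB),b,(2,2));print(" roll",rl,b2[0],np.degrees(b2[1]/50),c)
E
python3 m6.py
```

```text
bg 0.5794392523364486
bench [560.70429084 232.01886969] -0.1787993836395237 27.99588559600107
air dz,pitchdeg 1.191192626953125 0.6111001942488156 37.004411976024436
 roll -0.06 0.4599426269531251 1.4878822889460812 33.22207389555124
 roll -0.03 0.737030029296875 1.593843111653991 35.143034504185195
 roll 0.03 0.6354103088378906 1.285389583075681 37.875955844306105
 roll 0.06 1.507989501953125 0.9038458176984707 39.961317520360396
```

```bash
cat > m7.py <<'E'
from h import *
import pickle
g0=pickle.load(open("d.pkl","rb"))["side"]
cur=np.load("last_side.npy",allow_pickle=True).item()
i1=cv2.imread("pics/i1.png")[:,:,::-1]
# sample 8x: centres at 8i+3.5
i1=cv2.resize(i1,(100,90),interpolation=cv2.INTER_AREA)
bgair=cur["pixels"].copy();bgair[140:230,200:300]=i1
def al(f,bg,col=(52,52,52)):
    c=f["pixels"].astype(float);b=bg.astype(float);d=np.array(col)-b
    return np.clip(((c-b)*d).sum(2)/np.maximum((d*d).sum(2),400),0,1)
def run(f,bg,cx,cy,z,mask,fillr,name,h=20,rr=28):
    u=proj(f,[cx,cy,z+10])[0];x0,y0=(u-26).astype(int);bb=(x0,x0+52,y0,y0+52)
    a=al(f,bg)[y0:y0+52,x0:x0+52]
    def R(p): return render(f,[cyl(p[0],p[1],p[3] if len(p)>3 else rr,z,z+(p[2] if len(p)>2 else h))],np.eye(4),bb)
    gl=render(f,[cyl(cx,cy,fillr,z+h,z+h+.1)],np.eye(4),bb)>.5
    m=mask(bb)
    def cost(p):
        r=R(p);aa=a.copy();aa[gl]=1;return (np.abs(r-aa)*m).sum()
    p=np.array([cx,cy,h,rr][:2],float)
    for k in(3,1):
        o=minimize(cost,p,method="Nelder-Mead",options=dict(initial_simplex=[p]+[p+np.eye(len(p))[i]*k for i in range(len(p))],xatol=.02,fatol=.005));p=o.x
    print(name,p-[cx,cy],"px shift",proj(f,[*p[:2],z+10])[0]-u,o.fun)
    return a,m,bb
c,s=np.cos(.195),-np.sin(.195)
def mb(bb):
    X,Y=np.meshgrid(np.arange(bb[0],bb[1]),np.arange(bb[2],bb[3]));return (X+Y<207+252+0)&(X>190)&(Y<262)
def ma(bb):
    X,Y=np.meshgrid(np.arange(bb[0],bb[1]),np.arange(bb[2],bb[3]));return (X<262)&(X>244)&(Y>174)&(Y<198)
for fr in(20,24):
  for rr in(27,28):
    run(g0,cur["pixels"],559.6+67*c+1.8,232.5+67*s-1.2,0,mb,fr,f"bench {fr} {rr}",rr=rr)
    a,m,bb=run(cur,bgair,489.4+67*np.cos(.1945)+1.8,-1-67*np.sin(.1945)-1.2,108.3,ma,fr,f"air {fr} {rr}",rr=rr)
v=np.hstack([(a*255),(m*255.)]).astype(np.uint8);cv2.imwrite("pics/al.png",cv2.resize(v,None,fx=7,fy=7,interpolation=cv2.INTER_NEAREST))
E
python3 m7.py
```

```text
bench 20 27 [-1.28189745  2.67020644] px shift [-0.17646952  0.74902433] 150.4057906466811
air 20 27 [-0.88031626  1.87015128] px shift [-0.06734837  0.4499402 ] 40.85162683691401
bench 20 28 [-1.97210505  1.95705779] px shift [0.12413931 0.68792265] 148.9462374988753
air 20 28 [-1.28877816  0.63995562] px shift [0.22767057 0.26906997] 42.5583553771625
bench 24 27 [-0.28256607  1.49902153] px shift [-0.20620742  0.36135721] 119.58743249965912
air 24 27 [0.16652679 0.60485077] px shift [-0.13627706  0.09280031] 26.198798282182846
bench 24 28 [-1.8139658   1.71130943] px shift [0.13050066 0.61349718] 117.03182113957163
air 24 28 [-1.19415092  0.6333704 ] px shift [0.20466593 0.25680536] 27.49148202988649
```

View pics/al.png

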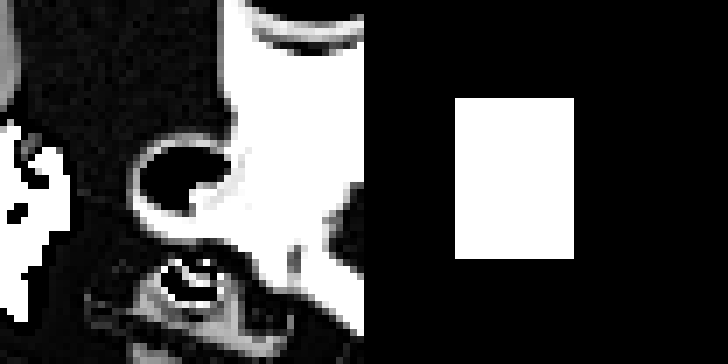

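```bash
python3 -m inch '[{"gripper":0.005,"tx":0,"ty":0,"tz":0.0008,"spin":0},{"gripper":0.005,"tx":0,"ty":0,"tz":0,"spin":0},{"gripper":0.005,"tx":0,"ty":0,"tz":0,"spin":0},{"gripper":0.005,"tx":0,"ty":0,"tz":0,"spin":0},{"gripper":0.005,"tx":0,"ty":0,"tz":0,"spin":0},{"gripper":0.005,"tx":0,"ty":0,"tz":0,"spin":0},{"gripper":0.005,"tx":0,"ty":0,"tz":0,"spin":0},{"gripper":0.005,"tx":0,"ty":0,"tz":0,"spin":0}]' 50
python3 look.py side 0 0 512 384 1 z1.png
python3 - <<'E'
from h import *
f=np.load("last_side.npy",allow_pickle=True).item()
q=f["pixels"][165:183,215:232].astype(float);w=np.clip(q[:,:,0]-np.maximum(q[:,:,1],q[:,:,2])-40,0,None)
Y,X=np.mgrid[165:183,215:232];print((w*X).sum()/w.sum(),(w*Y).sum()/w.sum(),"was 222.47 174.68")
print(sense()["qvel"].round(4))
E
```

```text
clock: 18.2
eef_pos: [489.3, -1.4, 110.5]
tcp_rot: [3.142, 0.0, -0.195]
contact_force: [0.6, -0.1, -0.5]
opening: 0.176
18.25 [489.3  -1.4 110.5] [-3.1416  0.     -0.1953] [-0.2  0.  -1.2] 0.175
222.47458506224066 174.69502074688796 was 222.47 174.68
[-0.0012  0.0003  0.0008  0.0008  0.0006 -0.0006]
```

View pics/z1.png

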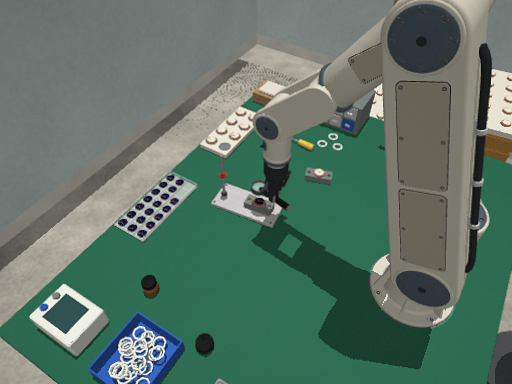

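The picture shows the holder on the stand at about (260, 202). The lens is above it at about (260, 187), the red mark is unmoved at (222.5, 174.7), and the bystanders look untouched.

```bash
python3 -c "
from rig import *
print(sign_off())"
```

```text
the job is handed in; nothing more can be done
None
```

I seated the blue-dial holder on both pegs and released it. Then I picked up the loupe by its handle and handed in at about 18 s, holding the lens over the dial at the height of the red mark.

**Holder:** It met the plate at the expected height with about 10 N. Both pegs showed in the holes afterwards, and the camera overlay matched a seated holder. I corrected about 1 mm sideways when the pegs first touched.

**Lens position:** By the arm's own readings the lens is within about 1 mm of the dial centre. Its middle is at about 117.5 mm, against a mark height of about 118.5 mm.

**Bench:** The red mark did not move in the side picture. The bystanders visible in the last side picture looked untouched. The arm was still and read no contact force.

**Checks that disagreed:**
- **Camera offset:** The two cameras differed by about 4 mm in x and y, so I used the average, which the peg fit then agreed with.
- **Mark height:** The top camera put the mark at 120–121 mm. I trusted the side view, which is more sensitive to height.
- **Lens height and tilt:** Side-view fits put the lens 1–2 mm higher than the arm's readings, possibly tilted up by about 1°. I lowered it by 0.8 mm as a compromise and could not settle the tilt, because the wrist hid the loupe from the top camera.

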